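# Right the toppled vases in the ware carrier and bolt its drop front

## Robot

A 6-joint arm with a two-finger parallel gripper is mounted at the origin on the work surface. World frame = base frame: x ahead of the robot, y to its left, z up, the work surface at z = 0. Lengths are in m, angles in rad, forces in N, time in s.
With the tool pointing down it reaches from about 0.35 to 0.975 m from the base axis. Payload 4.9 kg.
Tool frame: the origin (TCP) lies on the centre line of the jaws, within the pads' length; the fingertips stand 19 mm ahead of it and the grasp point (between the pads) is the TCP; z points along the fingers, y is the line along which they close (so a half turn about z gives the same grasp; the last joint's range is limited). The gripper opens to 85 mm and grips with 20 to 120 N. Pads are 22 mm wide; open, the fingers measure 114 mm over their backs; the gripper's body (76 mm by 85 mm) begins 54 mm behind the grasp point. The pads swing forward as they close: fully open they stand 13 mm farther back than shut.
Start: joints at [1.172, 0.053, 1.613, -0, 1.476, -0.119], TCP at [0.173, 0.601, 0.25] pointing down, gripper open.
Joint ranges: [-3.01, 3.01], [-1.01, 2.22], [0.06, 2.58], [-1.02, 4.17], [0.09, 2.62], [-3.14, 3.14]. Speed limits (rad/s): [2.57, 2.57, 3.14, 3.14, 3.14, 3.14].

## Interface

Orientations are given as a unit quaternion [w, x, y, z].
In Python, from plant import state, grab_frame, ticket, spotter gives the robot as it stands.
- The arm moves only by the tool apply_moves, never from a script. Its argument "series" is a list of rows, each an object of numbers: "jaw": the closure, from 0 (fully open) to 1 (shut); "dx", "dy", "dz": the shift along the tool's x, y, z in mm; "turn": the turn about the tool's z in rad. A call has 1 to 5 rows; each row is the pose to reach, as a shift and turn from the pose commanded when the call began, along the tool's axes at that moment; what a row does not reach only later rows make up. A row lasts 1/12 s, in which the tool goes at most 41.7 mm and 7.16 degrees, less where a joint would pass 70% of its speed; a pose out of reach is approached as far as the arm can. A call with a gripper value outside its range is refused whole. The fingers move at their own pace and stop on an object; the grip force is fixed at half the most. Time passes only in rows, so rows that repeat a pose let the fingers close. It gives the time, the measured TCP pose, the force, the opening and the grip force at its end, in the units of the state.
- state(): the state, without advancing time (a new reading comes with each control period).
- grab_frame(name): name is "scene" or "top"; returns a dict with "pixels" (384x512x3 uint8, red, green, blue), "mtx" (3x3 intrinsics, pixels), "camera_from_world" (4x4, takes a point from world to camera coordinates). Camera axes: x right, y down, z forward; pixel columns grow to the right and rows downward; lengths in m; the calibration is good to about 2 mm. A picture is of the moment at which its call begins. There is no depth.
- ticket.job_done(): hands the job in; it is judged then, once.
Trained networks look in a picture, given as the dict that the camera call returned (one of the last four; its "shot" number tells which), for a name from the list of things; names that differ only in an ending like _2 or _b are one class to them, and where a whole thing is asked for, a point or a joint stands for the part that bears it (a point fixed in the world has none). Each returns a list of dicts, best first, with "conf" (0 to 1); they miss things now and then, are a little off and sometimes report something else, mostly with a low value. They report only what shows in the picture. A call takes as long as a camera call. They do not tell look-alikes from the thing itself.
- spotter.outline_of(picture, target): "region" (384x512 bool, what is visible of it) and "extent" ([left, top, right, bottom] in pixels, round what is visible of it).
The state is a dict: "time": time; "joint_pos": joint angles; "joint_vel": joint speeds; "joint_efforts": joint torques, N m; "tool_pos": TCP position; "tool_rot": TCP orientation; "contact_force": force on the tool from outside, world axes, zero at the start; "ft_torque": the same for the moment, N m; "gripper_width": opening from 0.0 (shut) to 1.0 (fully open); "grasp_force": force on a finger pad.
Only numpy, scipy, OpenCV 4.12 (cv2) and the standard library are available. Lean on these libraries where they do the work, as an engineer would, in place of code of your own. Each camera call takes 0.05 s, during which the arm holds its last target. There are 200 camera calls.

## Task

Make this ware carrier ready to be carried to the kiln: stand the two toppled bottle vases upright again on the floor of the carrier's lane, between the pieces that still stand, and shoot the bolt of the closed drop front fully home into its keeper. The ware is bisque and chips easily, so pinch it lightly and set it down gently. Do not knock over or push aside the pieces that are standing, and leave the jar, lid, cup and brush in front of the carrier where they are.

Things in the scene. Friction and masses are not known exactly. Their poses are not given: they have to be found in the camera images.
- carrier: Fixed plywood ware carrier, a tray 154 (x) by 684 (y) mm; one lane inside, 130 by 648. Origin: centre of its underside, on the bench; x to the back rail, y along the lane to the end with the bolt's keeper. Floor top 12 mm up. Back rail and drop front 12 mm thick, tops 57 mm above the bench; end boards 18 mm thick, with dowel handles up to 140 mm.
- vase_a: Toppled bottle vase, cream bisque, one rigid piece 150 mm high, 0.15 to 0.31 kg. Foot 47 mm across, belly 73 mm at 40 mm up, neck straight, 31 mm across, from 104 mm up to the mouth. Origin on its axis 75 mm above the foot; z from foot to mouth. Lies roughly along the lane on belly and lip, mouth about 11 degrees down and either way round, 15 to 40 mm from its neighbours.
- vase_a_mouth (a point): Centre of vase_a's mouth, 75 mm along z from its origin. Both vases balance 67 mm above the foot. Lifted by the neck in a light pinch (about 4 N) they swing between the pads to near upright; pinched hard they keep their angle. They chip if pinched with over 30 N, struck on the carrier with over 60 N, let fall more than 8 mm or left to topple again.
- vase_b: The other toppled bottle vase, the same shape and size as vase_a, lying the other way round in the other gap. Same origin and axes.
- vase_b_mouth (a point): Centre of vase_b's mouth, 75 mm along z from its origin.
- stander_a: A bottle vase of the same shape that still stands in the lane, loose. Origin at half height (75 mm above its foot), z up.
- stander_b: Another bottle vase of the same shape that still stands in the lane, loose. Origin at half height, z up.
- stander_cup: An open bisque cup that stands in the lane, loose, 70 mm in diameter at the rim, 74 mm high. Origin on its axis 75 mm above its foot, just above the rim; z up.
- flap (a joint): Drop front of the carrier: a plywood flap 45 mm high along the whole front (the carrier's -x side), hinged at its lower edge. 0 = upright and shut, grows to 1.5 rad as it falls open towards -x. It starts shut; stiff hinges (about 0.6 Nm) hold it.
- bolt (a joint): Barrel bolt on the outside of the drop front near the keeper end: a steel rod 10 mm thick sliding along the carrier's +y. 0 = drawn back, 0.032 m = home in the keeper staple on the end board, where it meets a stop. It starts drawn, slides against about 3 N of friction and stays where it is left.
- bolt_knob (a point): Centre of the bolt's round steel knob, a 17 mm ball on an 8 mm stalk that stands up from the rod, 78 mm above the bench and 21 mm above the top of the drop front, its axis 9.5 mm outside the front face. Free to be pinched or pushed from above: the rod's guides reach no higher than 47 mm above the bench.
- glaze_jar: Wide glaze jar, 94 mm in diameter, 118 mm high, on the bench. Origin under its centre. Leave alone.
- jar_lid: White plastic jar lid lying on the bench, 86 mm in diameter, 18 mm thick. Origin under its centre. Leave alone.
- bench_cup: Bisque cup on the bench, 70 mm in diameter, 74 mm high. Origin under its centre. Leave alone.
- brush: Glazing brush lying on the bench between the robot and the carrier, about 200 mm long. Leave alone.
Mind the look-alikes: they are no part of the job. What is shaped like the stander_cup but purple is not meant.

How it is judged:
By the outcome, as a careful person would: the job done as asked, in the order asked, and still so for the second after the job is handed in, with the robot touching nothing.
It also fails if it takes over 64 s, if anything falls off the work surface, if the arm or the gripper's body presses on something with over 40 N, if the wrist force passes 120 N, or if a joint passes its speed limit or range.

## Working session

There is one attempt and no reset: what is moved stays moved. The work goes in short steps, Python scripts to look and compute and a tool call to move; the robot and the scene stay as the last step left them, time stands still between calls to the robot, and variables do not carry over. Pictures are saved under pics/ and viewed, at most 10 in all, crops included, and the job is handed in when it is done.

Besides the shell and the picture viewer there is one more tool, called after "Request:" in YAML: its name, and indented under it one key for each argument. apply_moves: Moves the arm, as the interface text tells. Its arguments: {"type":"object","properties":{"series":{"type":"array","items":{"type":"object","properties":{"jaw":{"type":"number"},"dx":{"type":"number"},"dy":{"type":"number"},"dz":{"type":"number"},"turn":{"type":"number"}}}}},"required":["series"]}

```bash
mkdir -p pics; ls; cat > h.py <<'E'
import numpy as np, cv2
from plant import state, grab_frame, ticket, spotter
def ray(f,u,v):
    K=f['mtx'];T=f['camera_from_world'];R=T[:3,:3]
    d=R.T@np.linalg.solve(K,[u,v,1.]);c=-R.T@T[:3,3];return c,d
def at_z(f,u,v,z):
    c,d=ray(f,u,v);return c+d*(z-c[2])/d[2]
def proj(f,p):
    T=f['camera_from_world'];q=f['mtx']@(T[:3,:3]@np.asarray(p,float)+T[:3,3]);return q[:2]/q[2]
def save(f,n,crop=None,s=1):
    im=f['pixels'][...,::-1]
    if crop: l,t,r,b=crop;im=im[t:b,l:r]
    cv2.imwrite('pics/'+n,cv2.resize(im,None,fx=s,fy=s,interpolation=cv2.INTER_CUBIC))
E
python3 - <<'E'
from h import *
s=state();print({k:np.round(v,3).tolist() for k,v in s.items()})
fs={n:grab_frame(n) for n in('scene','top')}
tops=[]
for n,f in fs.items():
    save(f,n+'1.png',s=1.5)
    print(n,np.round(f['camera_from_world'],3).tolist(),f['mtx'][0,0])
    for t in('vase_a','stander_cup','bolt_knob','carrier'):
        for o in spotter.outline_of(f,t):
            m=cv2.moments(o['region'].astype(np.uint8));
            print(n,t,round(o['conf'],2),np.round(o['extent']).tolist(),round(m['m10']/m['m00'],1),round(m['m01']/m['m00'],1))
E
```

```text
pics
{'time': 0.0, 'joint_pos': [1.172, 0.053, 1.614, -0.0, 1.476, -0.119], 'joint_vel': [-0.0, -0.0, 0.001, 0.001, 0.003, 0.002], 'joint_efforts': [-0.001, -39.367, -37.019, -0.0, 0.007, -0.0], 'tool_pos': [0.172, 0.6, 0.249], 'tool_rot': [-0.0, 0.139, 0.99, -0.001], 'contact_force': [-0.238, -0.321, 0.105], 'ft_torque': [-0.029, 0.046, 0.048], 'grasp_force': 0.0, 'gripper_width': 1.004}
scene [[0.706, 0.708, -0.011, -0.384], [0.472, -0.481, -0.739, -0.149], [-0.529, 0.516, -0.674, 1.316], [0.0, 0.0, 0.0, 1.0]] 441.33016535271724
scene vase_a 0.86 [264.0, 184.0, 321.0, 218.0] 289.1 197.7
scene vase_a 0.83 [160.0, 231.0, 229.0, 284.0] 198.6 255.5
scene stander_cup 0.93 [354.0, 191.0, 388.0, 230.0] 370.3 208.4
scene stander_cup 0.89 [369.0, 139.0, 400.0, 173.0] 383.7 154.5
scene stander_cup 0.81 [323.0, 147.0, 349.0, 185.0] 333.6 166.7
scene stander_cup 0.71 [339.0, 120.0, 358.0, 140.0] 350.4 126.8
scene bolt_knob 0.37 [294.0, 151.0, 298.0, 162.0] 295.4 154.7
scene carrier 0.68 [78.0, 121.0, 374.0, 355.0] 231.9 239.5
top [[0.018, -1.0, 0.013, 0.036], [-0.982, -0.02, -0.187, 0.496], [0.188, -0.009, -0.982, 1.275], [0.0, 0.0, 0.0, 1.0]] 433.5186934366225
top vase_a 0.84 [297.0, 169.0, 347.0, 192.0] 318.5 183.5
top vase_a 0.83 [201.0, 165.0, 251.0, 188.0] 230.9 175.7
top vase_a 0.74 [246.0, 215.0, 275.0, 243.0] 261.4 227.4
top stander_cup 0.86 [189.0, 110.0, 209.0, 135.0] 201.2 123.9
top stander_cup 0.77 [170.0, 156.0, 197.0, 184.0] 182.6 168.9
top stander_cup 0.76 [117.0, 187.0, 143.0, 204.0] 130.0 193.2
top stander_cup 0.64 [125.0, 140.0, 152.0, 164.0] 137.2 152.1
top bolt_knob 0.7 [247.0, 213.0, 279.0, 243.0] 261.5 227.1
top bolt_knob 0.56 [170.0, 198.0, 204.0, 201.0] 191.2 200.5
top carrier 0.78 [155.0, 139.0, 399.0, 217.0] 274.6 182.4
```

View pics/scene1.png

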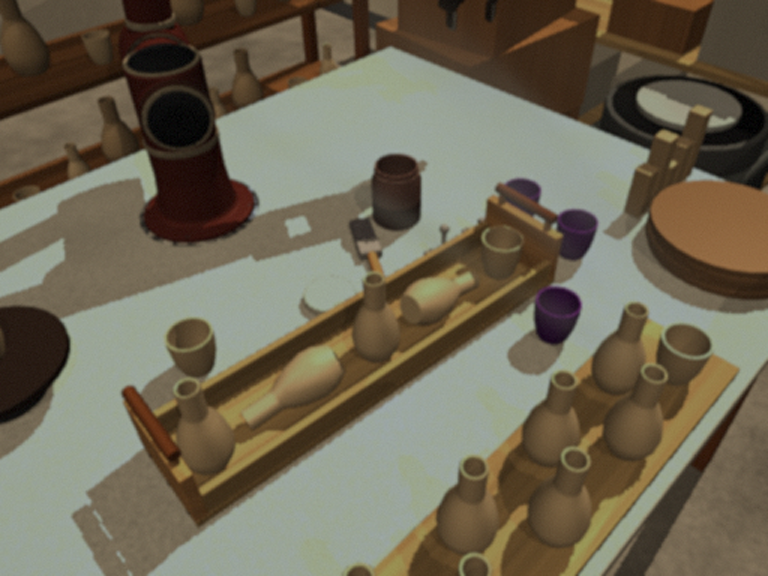

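View pics/top1.png

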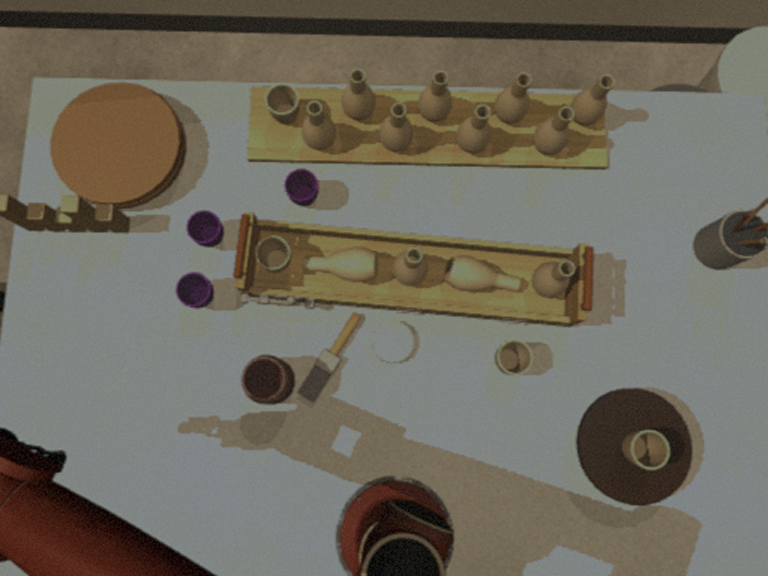

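The top view shows the carrier lying along y, with the bolt at the left end near (280,300) in the 1.5x picture. One toppled vase is at about (345,265), mouth left towards the cup, and the other at about (480,275), mouth right. Next I fit shape models to these silhouettes.

```bash
cat > fit.py <<'E'
from h import *
from scipy.optimize import minimize
PV=np.array([[0,23.5],[15,31],[40,36.5],[60,33.5],[80,25],[92,18.5],[104,15.5],[150,15.5]])/1e3
PC=np.array([[0,24],[74,35]])/1e3
A=np.linspace(0,2*np.pi,32,endpoint=False)
def mask(f,prof,o,ax,S=4):
    ax=ax/np.linalg.norm(ax);u=np.cross(ax,[.3,.5,.81]);u/=np.linalg.norm(u);w=np.cross(ax,u)
    rings=[[proj(f,o+ax*h+r*(np.cos(a)*u+np.sin(a)*w)) for a in A] for h,r in prof]
    m=np.zeros((384*S,512*S),np.uint8)
    for a,b in zip(rings,rings[1:]):
        cv2.fillConvexPoly(m,cv2.convexHull(np.round((np.array(a+b)+.5)*S).astype(np.int32)),1)
    return cv2.resize(m.astype(np.float32),(512,384),interpolation=cv2.INTER_AREA)
def lie(p): # belly centre x,y, yaw of mouth
    t=np.arcsin(21/110);ax=np.array([np.cos(p[2])*np.cos(t),np.sin(p[2])*np.cos(t),-np.sin(t)])
    return np.array([p[0],p[1],.012+.0365])-.04*ax,ax
def stand(p): return np.array([p[0],p[1],.012]),np.array([0,0,1.])
def fit(views,prof,pose,p0):
    def c(q):
        p=np.array(q);p[:2]/=100
        o,ax=pose(p);return np.mean([np.abs(mask(f,prof,o,ax)-r).sum()/r.sum() for f,r in views])
    q0=np.array(p0,float);q0[:2]*=100
    sim=np.vstack([q0]+[q0+np.eye(len(q0))[i]*[1,1,.15][i] for i in range(len(q0))])
    r=minimize(c,q0,method='Nelder-Mead',options=dict(initial_simplex=sim,xatol=2e-3,fatol=1e-4,maxiter=120))
    p=r.x.copy();p[:2]/=100;return p,r.fun
def find(f,t,xy,h,tol=14):
    uv=proj(f,[*xy,h]);best=None
    for o in spotter.outline_of(f,t):
        y,x=np.nonzero(o['region']);d=np.hypot(x.mean()-uv[0],y.mean()-uv[1])
        if d<tol and(best is None or d<best[0]):best=(d,o['region'].astype(np.float32))
    return None if best is None else best[1]
E
cat > m1.py <<'E'
from fit import *
fs={n:grab_frame(n) for n in('scene','top')};ft=fs['top']
g=lambda u,v,z:at_z(ft,u/1.5,v/1.5,z)[:2]
over=ft['pixels'][...,::-1].copy();over=cv2.resize(over[130:225,145:410],None,fx=3,fy=3,interpolation=cv2.INTER_CUBIC)
def draw(o,ax,prof):
    m=mask(ft,prof,o,ax)[130:225,145:410];m=(cv2.resize(m,None,fx=3,fy=3)>.5).astype(np.uint8)
    cv2.drawContours(over,cv2.findContours(m,0,2)[0],-1,(0,0,255),1)
for nm,t,prof,pose,xy,yaw in [('Vcup','vase_a',PV,lie,g(355,265,.048),1.57),('Vend','vase_a',PV,lie,g(470,273,.048),-1.57),
   ('Smid','stander_a',PV,stand,g(407,268,.05),None),('Send','stander_a',PV,stand,g(550,280,.05),None),('Cup','stander_cup',PC,stand,g(273,256,.05),None)]:
    res=[]
    for vs in(('top',),('top','scene')):
        v=[(fs[n],find(fs[n],t,xy,.05)) for n in vs];v=[a for a in v if a[1] is not None]
        if not v: print(nm,vs,'none');continue
        p,c=fit(v,prof,pose,list(xy)+([yaw] if yaw else []));print(nm,vs,len(v),np.round(p,4),round(c,3));res.append(p)
    if res: draw(*pose(res[0]),prof)
o=spotter.outline_of(ft,'carrier')[0]['region'].astype(np.uint8)
r=cv2.minAreaRect(cv2.findNonZero(o));print(r);print([np.round(at_z(ft,*q,.057),3).tolist() for q in cv2.boxPoints(r)])
cv2.imwrite('pics/ov1.png',over)
fs_=fs['scene'];save(fs_,'bolt1.png',(260,110,390,200),6)
E
python3 m1.py
```

```text
Vcup ('top',) 1 [0.5379 0.0837 1.5541] 0.107
Vcup ('top', 'scene') 2 [0.5369 0.0848 1.543 ] 0.086
Vend ('top',) 1 [ 0.5231 -0.1397 -1.7075] 0.066
Vend ('top', 'scene') 2 [ 0.523  -0.1393 -1.7102] 0.062
Smid ('top',) 1 [ 0.5324 -0.025 ] 0.088
Smid ('top', 'scene') 1 [ 0.5324 -0.025 ] 0.088
Send ('top',) 1 [ 0.5133 -0.3088] 0.054
Send ('top', 'scene') 2 [ 0.5128 -0.3087] 0.055
Cup ('top',) 1 [0.5502 0.2517] 0.053
Cup ('top', 'scene') 2 [0.5494 0.252 ] 0.076
((275.85345458984375, 181.9855499267578), (238.5192108154297, 60.20102310180664), 5.6342668533325195)
[[0.455, 0.333, 0.057], [0.643, 0.326, 0.057], [0.584, -0.405, 0.057], [0.399, -0.379, 0.057]]
```

View pics/ov1.png

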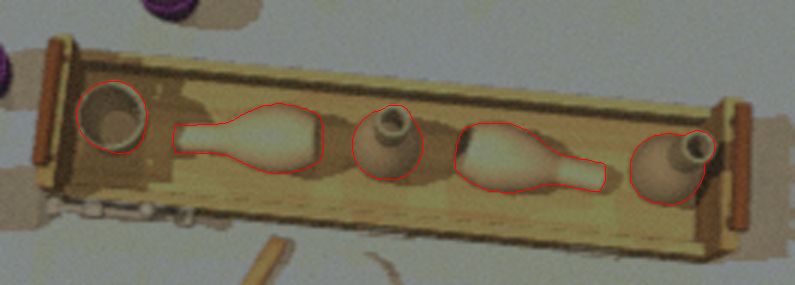

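View pics/bolt1.png

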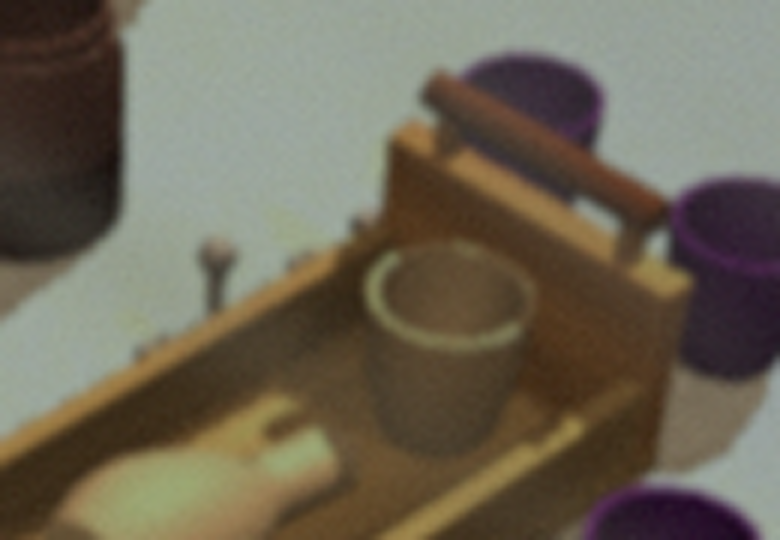

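The model outlines (red) match all five pieces in the lane. The scene crop shows the knob at about (218,250), which is full-picture pixel (296,152).

```bash
cat > plan.py <<'E'
import sys;from h import *
from scipy.spatial.transform import Rotation as Ro
def go(x,y,z,yaw=None):
    s=state();w,a,b,c=s['tool_rot'];R=Ro.from_quat([a,b,c,w]).as_matrix();d=R.T@(np.array([x,y,z])-s['tool_pos'])*1e3
    cy=np.arctan2(R[1,1],R[0,1]);t=0
    if yaw is not None: t=(cy-yaw+np.pi/2)%np.pi-np.pi/2
    print('t %.2f'%s['time'],'d',np.round(d,1),'turn %.3f (alt %.3f)'%(t,t-np.sign(t)*np.pi),'yaw %.3f'%cy,'pos',np.round(s['tool_pos'],4),'q',np.round(s['joint_pos'],2),'axes x',np.round(R[:,0],3),'tilt z',np.round(R[:,2],3))
if __name__=='__main__': go(*map(float,sys.argv[1:]))
E
python3 - <<'E'
from plan import *
go(.539,.1695,.25,-.021)
fs={n:grab_frame(n) for n in('scene','top')}
ft=fs['top'];f=fs['scene']
print('knob scene',at_z(f,296.3,151.7,.078),'top',at_z(ft,206.7,201.7,.078))
k=at_z(f,296.3,151.7,.078);print('in top px',proj(ft,k),'overlay',(proj(ft,k)-[145,130])*3)
q=lambda u,v,z:at_z(ft,145+u/3,130+v/3,z)
a,b=q(80,52,.057),q(715,104,.057);print('rail',a,b,'yaw',np.arctan2(*(a-b)[:2]))
a,b=q(52,199,.057),q(700,258,.057);print('front',a,b,'yaw',np.arctan2(*(a-b)[:2]))
E
```

```text
t 1.40 d [-4.712e+02 -3.132e+02  3.000e-01] turn 1.312 (alt -1.830) yaw 1.291 pos [0.1726 0.6007 0.2503] q [ 1.17  0.05  1.61  0.    1.48 -0.12] axes x [-0.961  0.276  0.   ] tilt z [-0. -0. -1.]
knob scene [0.45570508 0.21466308 0.078     ] top [0.45052535 0.17393913 0.078     ]
in top px [192.98861404 199.69633197] overlay [143.96584213 209.08899592]
rail [0.62095541 0.28971192 0.057     ] [ 0.57997043 -0.3616242   0.057     ] yaw 0.06284161913989612
front [0.46754029 0.30977024 0.057     ] [ 0.42084954 -0.3402682   0.057     ] yaw 0.07170453486804648
```

Request:
apply_moves:
  series:
    - {"dx": -471, "dy": -313, "turn": 1.312, "jaw": 0.3}
    - {"dx": -471, "dy": -313, "turn": 1.312, "jaw": 0.3}
    - {"dx": -471, "dy": -313, "turn": 1.312, "jaw": 0.3}
    - {"dx": -471, "dy": -313, "turn": 1.312, "jaw": 0.3}
    - {"dx": -471, "dy": -313, "turn": 1.312, "jaw": 0.3}

```text
invalid input at $.series[0]: expected keys jaw, dx, dy, dz, turn
```

```bash
python3 plan.py .539 .1695 .25 -.021
```

```text
t 1.50 d [-4.712e+02 -3.132e+02  3.000e-01] turn 1.312 (alt -1.830) yaw 1.291 pos [0.1726 0.6007 0.2503] q [ 1.17  0.05  1.61 -0.    1.48 -0.12] axes x [-0.961  0.276 -0.   ] tilt z [ 0.  0. -1.]
```

Request:
apply_moves:
  series:
    - {"dx": -471, "dy": -313, "dz": 0, "turn": 1.312, "jaw": 0.3}
    - {"dx": -471, "dy": -313, "dz": 0, "turn": 1.312, "jaw": 0.3}
    - {"dx": -471, "dy": -313, "dz": 0, "turn": 1.312, "jaw": 0.3}
    - {"dx": -471, "dy": -313, "dz": 0, "turn": 1.312, "jaw": 0.3}
    - {"dx": -471, "dy": -313, "dz": 0, "turn": 1.312, "jaw": 0.3}

```text
time: 1.92
tool_pos: [0.3083, 0.4405, 0.2505]
tool_rot: [0.0, 0.44, 0.898, 0.0]
contact_force: [0.3, 0.5, 0.6]
gripper_width: 0.704
grasp_force: 0.0
```

```bash
python3 plan.py .539 .1695 .25 -.021
```

```text
t 1.92 d [-355.5   15.9    0.5] turn 0.682 (alt -2.460) yaw 0.661 pos [0.3083 0.4405 0.2505] q [ 0.82 -0.16  1.82 -0.    1.48  0.16] axes x [-0.614  0.79  -0.   ] tilt z [ 0.  0. -1.]
```

Request:
apply_moves:
  series:
    - {"dx": -355, "dy": 16, "dz": 0, "turn": 0.68, "jaw": 0.4}
    - {"dx": -355, "dy": 16, "dz": 0, "turn": 0.68, "jaw": 0.4}
    - {"dx": -355, "dy": 16, "dz": 0, "turn": 0.68, "jaw": 0.4}
    - {"dx": -355, "dy": 16, "dz": 0, "turn": 0.68, "jaw": 0.4}
    - {"dx": -355, "dy": 16, "dz": 0, "turn": 0.68, "jaw": 0.4}

```text
time: 2.33
tool_pos: [0.4445, 0.2823, 0.2506]
tool_rot: [0.0, 0.695, 0.719, 0.0]
contact_force: [0.9, 1.1, -0.0]
gripper_width: 0.6
grasp_force: 0.0
```

```bash
python3 plan.py .539 .1695 .15 -.021
```

```text
t 2.33 d [-116.1   90.5  100.7] turn 0.056 (alt -3.086) yaw 0.035 pos [0.4445 0.2823 0.2506] q [ 0.42 -0.19  1.84  0.    1.49  0.39] axes x [-0.035  0.999  0.   ] tilt z [ 0.001  0.    -1.   ]
```

Request:
apply_moves:
  series:
    - {"dx": -116, "dy": 90, "dz": 0, "turn": 0.056, "jaw": 0.45}
    - {"dx": -116, "dy": 90, "dz": 0, "turn": 0.056, "jaw": 0.45}
    - {"dx": -116, "dy": 90, "dz": 0, "turn": 0.056, "jaw": 0.45}
    - {"dx": -116, "dy": 90, "dz": 40, "turn": 0.056, "jaw": 0.45}
    - {"dx": -116, "dy": 90, "dz": 80, "turn": 0.056, "jaw": 0.45}

```text
time: 2.75
tool_pos: [0.5436, 0.169, 0.1761]
tool_rot: [0.004, 0.714, 0.7, 0.004]
contact_force: [0.6, 1.3, -0.1]
gripper_width: 0.551
grasp_force: 0.0
```

```bash
python3 plan.py .539 .1695 .1 -.021
```

```text
t 2.75 d [ 0.3 -5.4 76. ] turn 0.001 (alt -3.140) yaw -0.020 pos [0.5436 0.169  0.1761] q [ 0.17 -0.03  1.82 -0.    1.34  0.19] axes x [0.02  1.    0.001] tilt z [ 0.011  0.001 -1.   ]
```

Request:
apply_moves:
  series:
    - {"dx": 0, "dy": 0, "dz": 20, "turn": 0, "jaw": 0.45}
    - {"dx": 0, "dy": 0, "dz": 50, "turn": 0, "jaw": 0.45}
    - {"dx": 0, "dy": 0, "dz": 70, "turn": 0, "jaw": 0.45}
    - {"dx": 0, "dy": 0, "dz": 70, "turn": 0, "jaw": 0.45}
    - {"dx": 0, "dy": 0, "dz": 70, "turn": 0, "jaw": 0.45}

```text
time: 3.17
tool_pos: [0.5373, 0.1717, 0.1011]
tool_rot: [-0.001, 0.712, 0.702, -0.001]
contact_force: [-1.2, 1.3, 0.2]
gripper_width: 0.552
grasp_force: 0.0
```

```bash
python3 plan.py .539 .1695 .036 -.021; python3 -c "
from h import *
f=grab_frame('scene');save(f,'a.png',(220,90,420,240),4)"
```

```text
t 3.17 d [-2.2  2.  65.1] turn 0.006 (alt -3.136) yaw -0.015 pos [0.5373 0.1717 0.1011] q [ 0.18  0.05  1.88 -0.    1.22  0.19] axes x [ 0.015  1.    -0.001] tilt z [-0.003 -0.001 -1.   ]
```

View pics/a.png

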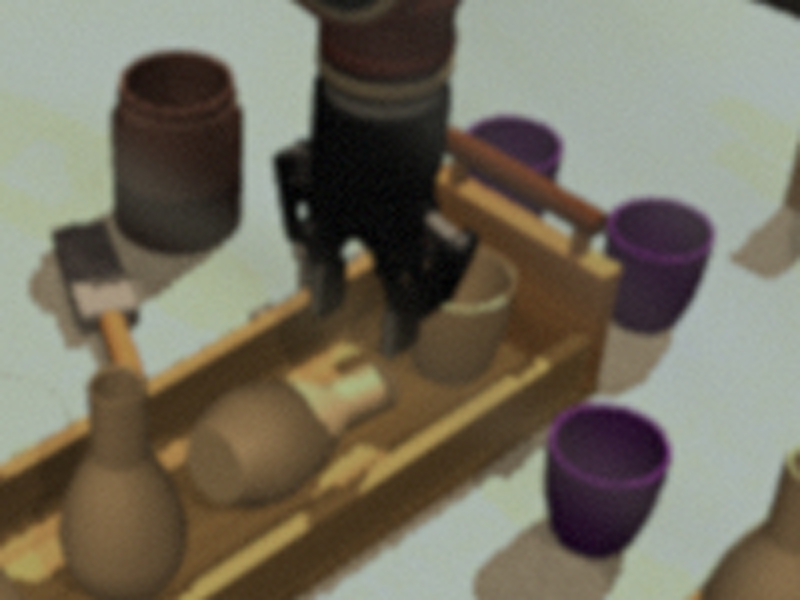

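The fingers straddle the neck of the cup-end vase, whose mouth is at about (375,385) in the crop. I'm lowering.

Request:
apply_moves:
  series:
    - {"dx": -2, "dy": 2, "dz": 25, "turn": 0.006, "jaw": 0.45}
    - {"dx": -2, "dy": 2, "dz": 45, "turn": 0.006, "jaw": 0.45}
    - {"dx": -2, "dy": 2, "dz": 58, "turn": 0.006, "jaw": 0.45}
    - {"dx": -2, "dy": 2, "dz": 64, "turn": 0.006, "jaw": 0.5}
    - {"dx": -2, "dy": 2, "dz": 64, "turn": 0.006, "jaw": 0.58}

```text
time: 3.63
tool_pos: [0.5399, 0.17, 0.0379]
tool_rot: [-0.0, 0.714, 0.7, -0.0]
contact_force: [-0.6, 1.0, 0.2]
gripper_width: 0.42
grasp_force: 0.0
```

Request:
apply_moves:
  series:
    - {"dx": 0, "dy": 0, "dz": 0, "turn": 0, "jaw": 0.6}
    - {"dx": 0, "dy": 0, "dz": 0, "turn": 0, "jaw": 0.61}
    - {"dx": 0, "dy": 0, "dz": 0, "turn": 0, "jaw": 0.62}

```text
time: 3.88
tool_pos: [0.5413, 0.1702, 0.0397]
tool_rot: [0.001, 0.714, 0.7, 0.001]
contact_force: [0.6, 0.1, 0.4]
gripper_width: 0.378
grasp_force: 0.0
```

```bash
python3 plan.py .539 .1695 .034 -.021
```

```text
t 3.88 d [-0.7 -2.3  5.7] turn 0.000 (alt -3.141) yaw -0.021 pos [0.5413 0.1702 0.0397] q [ 0.17  0.14  1.9  -0.    1.1   0.19] axes x [0.021 1.    0.001] tilt z [ 0.003  0.    -1.   ]
```

Request:
apply_moves:
  series:
    - {"dx": 0, "dy": 0, "dz": 3, "turn": 0, "jaw": 0.625}
    - {"dx": 0, "dy": 0, "dz": 4, "turn": 0, "jaw": 0.63}
    - {"dx": 0, "dy": 0, "dz": 4, "turn": 0, "jaw": 0.635}

```text
time: 4.13
tool_pos: [0.5404, 0.17, 0.0344]
tool_rot: [0.0, 0.714, 0.7, 0.0]
contact_force: [0.9, 0.3, 1.4]
gripper_width: 0.367
grasp_force: 3.2
```

Request:
apply_moves:
  series:
    - {"dx": 0, "dy": 0, "dz": 0, "turn": 0, "jaw": 0.64}
    - {"dx": 0, "dy": 0, "dz": 0, "turn": 0, "jaw": 0.64}

```text
time: 4.3
tool_pos: [0.5404, 0.17, 0.0344]
tool_rot: [0.0, 0.714, 0.7, 0.0]
contact_force: [0.8, -0.2, 1.1]
gripper_width: 0.363
grasp_force: 8.1
```

Request:
apply_moves:
  series:
    - {"dx": 0, "dy": 0, "dz": -5, "turn": 0, "jaw": 0.637}
    - {"dx": -2, "dy": 0, "dz": -13, "turn": 0, "jaw": 0.637}
    - {"dx": -5, "dy": 0, "dz": -24, "turn": 0, "jaw": 0.637}
    - {"dx": -10, "dy": 0, "dz": -36, "turn": 0, "jaw": 0.637}
    - {"dx": -16, "dy": 0, "dz": -48, "turn": 0, "jaw": 0.637}

```text
time: 4.72
tool_pos: [0.54, 0.1536, 0.0838]
tool_rot: [0.0, 0.714, 0.7, 0.0]
contact_force: [0.8, 1.2, -0.2]
gripper_width: 0.361
grasp_force: 0.0
```

Request:
apply_moves:
  series:
    - {"dx": -7, "dy": 0, "dz": -12, "turn": 0, "jaw": 0.637}
    - {"dx": -15, "dy": 0, "dz": -24, "turn": 0, "jaw": 0.637}
    - {"dx": -24, "dy": 0, "dz": -36, "turn": 0, "jaw": 0.637}
    - {"dx": -32, "dy": 0, "dz": -48, "turn": 0, "jaw": 0.637}
    - {"dx": -37, "dy": 0, "dz": -58, "turn": 0, "jaw": 0.637}

```text
time: 5.13
tool_pos: [0.5393, 0.1157, 0.1419]
tool_rot: [0.0, 0.715, 0.699, 0.0]
contact_force: [-0.0, -0.9, 0.6]
gripper_width: 0.366
grasp_force: 0.0
```

```bash
python3 plan.py .541 .114 .15 -.021; python3 -c "
from h import *
f=grab_frame('scene');save(f,'b.png',(200,90,400,240),4)"
```

```text
t 5.13 d [-1.6  1.8 -8.1] turn -0.001 (alt 3.141) yaw -0.022 pos [0.5393 0.1157 0.1419] q [ 0.08 -0.03  1.88 -0.    1.29  0.1 ] axes x [ 0.022  1.    -0.   ] tilt z [ 0.001 -0.    -1.   ]
```

View pics/b.png

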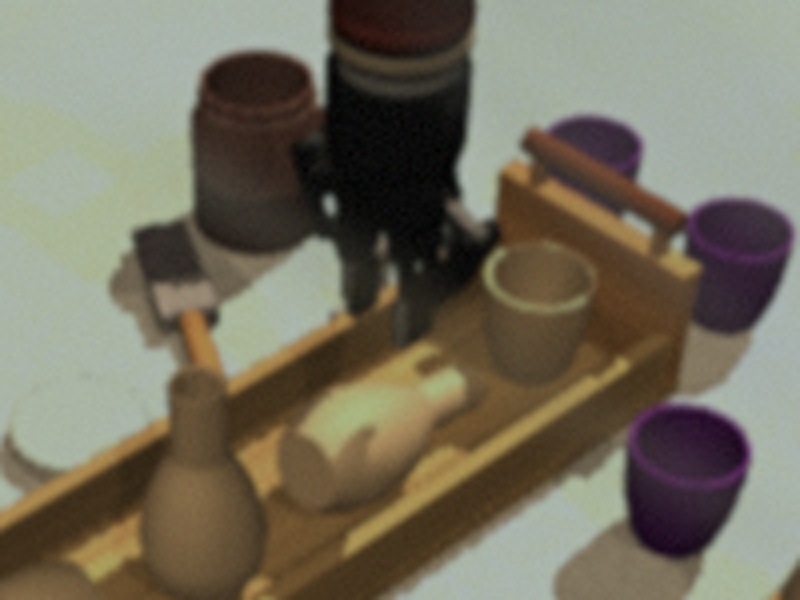

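The vase slipped out at once and lies about where it was, mouth at (465,385) in the crop. I'll measure it again and pinch slightly more.

```bash
python3 - <<'E'
from fit import *
from plan import go
f=grab_frame('scene');t=grab_frame('top')
v=[(a,find(a,'vase_a',(.537,.084),.05,20)) for a in(f,t)]
for s in([v[0]],v):
  s=[a for a in s if a[1] is not None and a[1].sum()>300]
  if s:p,c=fit(s,PV,lie,[.537,.084,1.55]);print(len(s),np.round(p,4),round(c,3),'neck',np.round(p[:2]+.0854*np.array([np.cos(p[2]),np.sin(p[2])]),4))
go(.539,.169,.034,-.021)
E
```

```text
1 [0.5404 0.0901 1.5518] 0.063 neck [0.542  0.1755]
1 [0.5404 0.0901 1.5518] 0.063 neck [0.542  0.1755]
t 5.38 d [ 52.1  -0.5 105.5] turn -0.000 (alt 3.142) yaw -0.021 pos [0.5386 0.1169 0.1395] q [ 0.08 -0.03  1.88  0.    1.29  0.1 ] axes x [0.021 1.    0.   ] tilt z [-0.001  0.    -1.   ]
```

Request:
apply_moves:
  series:
    - {"dx": 25, "dy": 2, "dz": 0, "turn": 0, "jaw": 0.45}
    - {"dx": 55, "dy": 2, "dz": 15, "turn": 0, "jaw": 0.45}
    - {"dx": 55, "dy": 2, "dz": 50, "turn": 0, "jaw": 0.45}
    - {"dx": 55, "dy": 2, "dz": 80, "turn": 0, "jaw": 0.45}
    - {"dx": 55, "dy": 2, "dz": 97, "turn": 0, "jaw": 0.45}

```text
time: 5.8
tool_pos: [0.5388, 0.1723, 0.0381]
tool_rot: [-0.002, 0.714, 0.7, -0.003]
contact_force: [-0.8, -0.8, -0.3]
gripper_width: 0.55
grasp_force: 0.0
```

Request:
apply_moves:
  series:
    - {"dx": 0, "dy": 0, "dz": 5, "turn": 0, "jaw": 0.5}
    - {"dx": 0, "dy": 0, "dz": 8, "turn": 0, "jaw": 0.55}
    - {"dx": 0, "dy": 0, "dz": 8, "turn": 0, "jaw": 0.6}
    - {"dx": 0, "dy": 0, "dz": 8, "turn": 0, "jaw": 0.62}
    - {"dx": 0, "dy": 0, "dz": 8, "turn": 0, "jaw": 0.625}

```text
time: 6.22
tool_pos: [0.5433, 0.1721, 0.0368]
tool_rot: [0.001, 0.715, 0.7, 0.001]
contact_force: [0.2, 0.4, 0.4]
gripper_width: 0.381
grasp_force: 0.1
```

Request:
apply_moves:
  series:
    - {"dx": 0, "dy": 0, "dz": 0, "turn": 0, "jaw": 0.63}
    - {"dx": 0, "dy": 0, "dz": 0, "turn": 0, "jaw": 0.635}
    - {"dx": 0, "dy": 0, "dz": 0, "turn": 0, "jaw": 0.64}
    - {"dx": 0, "dy": 0, "dz": 0, "turn": 0, "jaw": 0.64}

```text
time: 6.55
tool_pos: [0.5429, 0.172, 0.0361]
tool_rot: [0.0, 0.715, 0.7, 0.001]
contact_force: [-0.8, 0.3, 2.9]
gripper_width: 0.359
grasp_force: 3.9
```

```bash
python3 plan.py .541 .172 .034 -.021; python3 -c "
from h import *
s=state();print(s['grasp_force'],s['gripper_width'],s['contact_force'])"
```

```text
t 6.55 d [-0.  -1.9  2.1] turn -0.000 (alt 3.141) yaw -0.021 pos [0.5429 0.172  0.0361] q [0.18 0.15 1.89 0.   1.1  0.2 ] axes x [0.021 1.    0.   ] tilt z [ 0.002  0.    -1.   ]
3.9177167415618896 0.35944994896023735 [-0.775298    0.28548532  2.86434975]
```

Request:
apply_moves:
  series:
    - {"dx": 0, "dy": -1, "dz": 0, "turn": 0, "jaw": 0.61}
    - {"dx": 0, "dy": -1, "dz": 3, "turn": 0, "jaw": 0.61}
    - {"dx": 0, "dy": -1, "dz": 4, "turn": 0, "jaw": 0.625}
    - {"dx": 0, "dy": -1, "dz": 4, "turn": 0, "jaw": 0.635}
    - {"dx": 0, "dy": -1, "dz": 4, "turn": 0, "jaw": 0.64}

```text
time: 6.97
tool_pos: [0.5409, 0.1718, 0.0307]
tool_rot: [-0.0, 0.714, 0.7, -0.0]
contact_force: [-0.3, -0.1, -0.0]
gripper_width: 0.364
grasp_force: 5.0
```

Request:
apply_moves:
  series:
    - {"dx": 0, "dy": 0, "dz": 0, "turn": 0, "jaw": 0.642}
    - {"dx": 0, "dy": 0, "dz": 0, "turn": 0, "jaw": 0.642}

```text
time: 7.13
tool_pos: [0.5409, 0.1718, 0.0308]
tool_rot: [-0.0, 0.714, 0.7, -0.0]
contact_force: [0.6, -1.1, -1.1]
gripper_width: 0.359
grasp_force: 7.7
```

Request:
apply_moves:
  series:
    - {"dx": 0, "dy": 0, "dz": -2, "turn": 0, "jaw": 0.642}
    - {"dx": 0, "dy": 0, "dz": -5, "turn": 0, "jaw": 0.642}
    - {"dx": 0, "dy": 0, "dz": -5, "turn": 0, "jaw": 0.642}

```text
time: 7.38
tool_pos: [0.5412, 0.1719, 0.0365]
tool_rot: [-0.0, 0.715, 0.7, 0.0]
contact_force: [0.0, -0.2, -1.4]
gripper_width: 0.357
grasp_force: 6.9
```

Request:
apply_moves:
  series:
    - {"dx": -1, "dy": 0, "dz": -5, "turn": 0, "jaw": 0.642}
    - {"dx": -2, "dy": 0, "dz": -10, "turn": 0, "jaw": 0.642}
    - {"dx": -4, "dy": 0, "dz": -16, "turn": 0, "jaw": 0.642}
    - {"dx": -6, "dy": 0, "dz": -22, "turn": 0, "jaw": 0.642}
    - {"dx": -6, "dy": 0, "dz": -22, "turn": 0, "jaw": 0.642}

```text
time: 7.8
tool_pos: [0.5422, 0.1657, 0.0601]
tool_rot: [0.001, 0.715, 0.699, 0.001]
contact_force: [-0.6, 0.2, -1.6]
gripper_width: 0.36
grasp_force: 6.9
```

Request:
apply_moves:
  series:
    - {"dx": -4, "dy": 0, "dz": -8, "turn": 0, "jaw": 0.642}
    - {"dx": -9, "dy": 0, "dz": -17, "turn": 0, "jaw": 0.642}
    - {"dx": -14, "dy": 0, "dz": -26, "turn": 0, "jaw": 0.642}
    - {"dx": -20, "dy": 0, "dz": -35, "turn": 0, "jaw": 0.642}
    - {"dx": -26, "dy": 0, "dz": -44, "turn": 0, "jaw": 0.642}

```text
time: 8.22
tool_pos: [0.5406, 0.1392, 0.1033]
tool_rot: [0.0, 0.715, 0.7, 0.0]
contact_force: [0.7, -0.3, -2.4]
gripper_width: 0.358
grasp_force: 7.5
```

Request:
apply_moves:
  series:
    - {"dx": -7, "dy": 0, "dz": -10, "turn": 0, "jaw": 0.642}
    - {"dx": -14, "dy": 0, "dz": -20, "turn": 0, "jaw": 0.642}
    - {"dx": -20, "dy": 0, "dz": -30, "turn": 0, "jaw": 0.642}
    - {"dx": -24, "dy": 0, "dz": -40, "turn": 0, "jaw": 0.642}
    - {"dx": -26, "dy": 0, "dz": -48, "turn": 0, "jaw": 0.642}

```text
time: 8.63
tool_pos: [0.5402, 0.1132, 0.1516]
tool_rot: [0.0, 0.715, 0.699, 0.0]
contact_force: [0.7, 0.1, -2.1]
gripper_width: 0.362
grasp_force: 8.4
```

```bash
python3 plan.py .541 .114 .15 -.021; python3 -c "
from h import *
f=grab_frame('scene');save(f,'c.png',(200,90,400,240),4)"
```

```text
t 8.63 d [0.9 0.8 1.6] turn -0.001 (alt 3.141) yaw -0.022 pos [0.5402 0.1132 0.1516] q [ 0.07 -0.04  1.88 -0.    1.3   0.09] axes x [0.022 1.    0.   ] tilt z [ 0.001 -0.    -1.   ]
```

View pics/c.png

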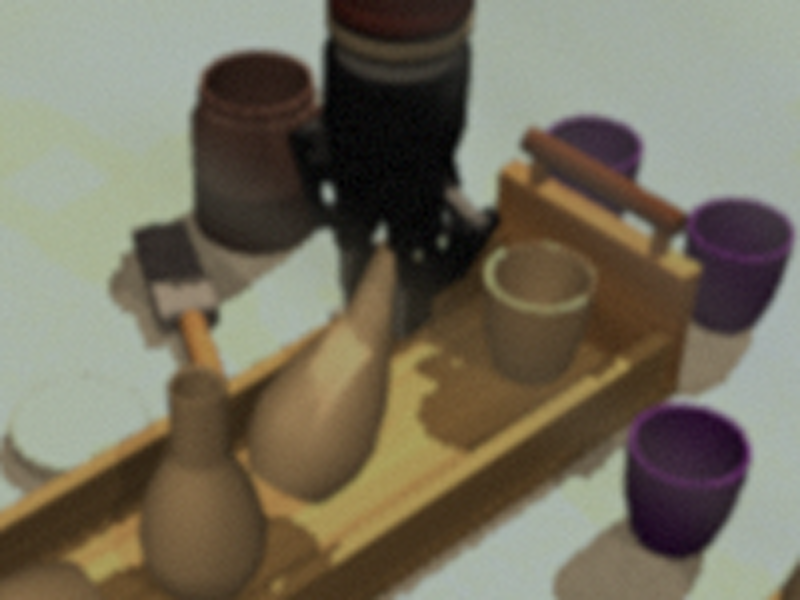

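The vase is held, tilted about 30 degrees (foot at about (300,470), neck at about (385,260)). I'll lower it near the floor, then loosen slightly so it swings.

Request:
apply_moves:
  series:
    - {"dx": 5, "dy": 0, "dz": 3, "turn": 0, "jaw": 0.642}
    - {"dx": 13, "dy": 0, "dz": 6, "turn": 0, "jaw": 0.642}
    - {"dx": 20, "dy": 0, "dz": 8, "turn": 0, "jaw": 0.641}
    - {"dx": 20, "dy": 0, "dz": 8, "turn": 0, "jaw": 0.64}
    - {"dx": 20, "dy": 0, "dz": 8, "turn": 0, "jaw": 0.639}

```text
time: 9.1
tool_pos: [0.5396, 0.1347, 0.1409]
tool_rot: [-0.001, 0.714, 0.7, -0.001]
contact_force: [0.3, -0.6, -2.2]
gripper_width: 0.362
grasp_force: 4.2
```

```bash
cat > tilt.py <<'E'
import sys;from fit import *
# tilt of held vase in scene view: pivot = TCP at 'g' up the axis, tilt in the plane of yaw (foot lags away from mouth dir)
def run(yaw,g=.125,t0=.3,pose=None):
    s=state();P=s['tool_pos'];f=grab_frame('scene');o0=np.array(P)-[0,0,.07]
    r=find(f,'vase_a',o0[:2],o0[2],25)
    if r is None: print('no vase');return
    r[:int(proj(f,P)[1])+4]=0
    best=[]
    for t in np.radians(np.arange(-30,61,3)):
        ax=np.array([np.cos(yaw)*np.sin(t),np.sin(yaw)*np.sin(t),np.cos(t)])
        for gg in(g-.01,g,g+.01):
            m=mask(f,PV,P-ax*gg,ax,2);m[:int(proj(f,P)[1])+4]=0;best.append((np.abs(m-r).sum()/r.sum(),np.degrees(t),gg))
    print('cost,tilt deg,grip h',np.round(sorted(best)[:3],3).tolist(),'grip',round(s['grasp_force'],1),np.round(s['contact_force'],1),np.round(P,4),'t',s['time'])
run(float(sys.argv[1]))
E
python3 tilt.py 1.55
```

```text
cost,tilt deg,grip h [[0.093, 27.0, 0.125], [0.121, 30.0, 0.125], [0.129, 24.0, 0.125]] grip 4.2 [ 0.3 -0.6 -2.2] [0.5396 0.1347 0.1409] t 9.1
```

Request:
apply_moves:
  series:
    - {"dx": 8, "dy": 0, "dz": 0, "turn": 0, "jaw": 0.639}
    - {"dx": 20, "dy": 0, "dz": 0, "turn": 0, "jaw": 0.639}
    - {"dx": 30, "dy": 0, "dz": 2, "turn": 0, "jaw": 0.639}
    - {"dx": 30, "dy": 0, "dz": 5, "turn": 0, "jaw": 0.639}
    - {"dx": 30, "dy": 0, "dz": 7, "turn": 0, "jaw": 0.639}

```text
time: 9.62
tool_pos: [0.5422, 0.1656, 0.1372]
tool_rot: [0.001, 0.714, 0.7, 0.002]
contact_force: [-1.6, 1.1, 8.1]
gripper_width: 0.361
grasp_force: 6.0
```

```bash
python3 tilt.py 1.55
```

```text
cost,tilt deg,grip h [[0.096, 18.0, 0.125], [0.097, 21.0, 0.125], [0.158, 24.0, 0.125]] grip 6.0 [-1.6  1.1  8.1] [0.5422 0.1656 0.1372] t 9.6167
```

Request:
apply_moves:
  series:
    - {"dx": -8, "dy": 0, "dz": -1.5, "turn": 0, "jaw": 0.639}
    - {"dx": -16, "dy": 0, "dz": -2, "turn": 0, "jaw": 0.639}
    - {"dx": -24, "dy": 0, "dz": -2.5, "turn": 0, "jaw": 0.639}
    - {"dx": -31, "dy": 0, "dz": -2, "turn": 0, "jaw": 0.639}

```text
time: 10.05
tool_pos: [0.5406, 0.1318, 0.1374]
tool_rot: [0.0, 0.715, 0.7, 0.0]
contact_force: [0.9, -0.7, 2.2]
gripper_width: 0.36
grasp_force: 4.5
```

```bash
python3 tilt.py 1.55
```

```text
cost,tilt deg,grip h [[0.098, 3.0, 0.125], [0.128, 6.0, 0.125], [0.151, 6.0, 0.115]] grip 4.5 [ 0.9 -0.7  2.2] [0.5406 0.1318 0.1374] t 10.05
```

Request:
apply_moves:
  series:
    - {"dx": -5, "dy": 0, "dz": 0, "turn": 0, "jaw": 0.639}
    - {"dx": -9, "dy": 0, "dz": 0, "turn": 0, "jaw": 0.639}
    - {"dx": -9, "dy": 0, "dz": 1, "turn": 0, "jaw": 0.639}
    - {"dx": -9, "dy": 0, "dz": 1.5, "turn": 0, "jaw": 0.639}

```text
time: 10.48
tool_pos: [0.5404, 0.1235, 0.1362]
tool_rot: [0.0, 0.715, 0.7, -0.0]
contact_force: [-2.1, -1.8, 6.5]
gripper_width: 0.36
grasp_force: 4.9
```

```bash
python3 tilt.py 1.55
```

```text
cost,tilt deg,grip h [[0.133, 0.0, 0.125], [0.185, -3.0, 0.125], [0.193, 3.0, 0.115]] grip 4.9 [-2.1 -1.8  6.5] [0.5404 0.1235 0.1362] t 10.4833
```

Upright and pressed lightly on the floor. I'll release slowly, then rise.

Request:
apply_moves:
  series:
    - {"dx": 0, "dy": 0, "dz": 0, "turn": 0, "jaw": 0.63}
    - {"dx": 0, "dy": 0, "dz": 0, "turn": 0, "jaw": 0.6}
    - {"dx": 0, "dy": 0, "dz": 0, "turn": 0, "jaw": 0.53}
    - {"dx": 0, "dy": 0, "dz": 0, "turn": 0, "jaw": 0.45}
    - {"dx": 0, "dy": 0, "dz": 0, "turn": 0, "jaw": 0.45}

```text
time: 11.0
tool_pos: [0.5398, 0.124, 0.1351]
tool_rot: [-0.0, 0.714, 0.7, -0.0]
contact_force: [-0.1, -0.2, 0.4]
gripper_width: 0.552
grasp_force: 0.0
```

Request:
apply_moves:
  series:
    - {"dx": 0, "dy": 0, "dz": -10, "turn": 0, "jaw": 0.45}
    - {"dx": 0, "dy": 0, "dz": -35, "turn": 0, "jaw": 0.45}
    - {"dx": 0, "dy": 0, "dz": -70, "turn": 0, "jaw": 0.45}
    - {"dx": 0, "dy": 0, "dz": -100, "turn": 0, "jaw": 0.45}
    - {"dx": 0, "dy": 0, "dz": -100, "turn": 0, "jaw": 0.45}

```text
time: 11.42
tool_pos: [0.5437, 0.1243, 0.2448]
tool_rot: [0.004, 0.714, 0.7, 0.005]
contact_force: [0.9, -0.1, 1.3]
gripper_width: 0.55
grasp_force: 0.0
```

```bash
cat > m2.py <<'E'
from fit import *
f=grab_frame('scene');ft=grab_frame('top')
for nm,t,prof,pose,p0 in [('Vcup','vase_a',PV,stand,[.54,.1235]),('Vend','vase_a',PV,lie,[.523,-.1395,-1.709]),('Smid','stander_a',PV,stand,[.5324,-.025]),('Send','stander_a',PV,stand,[.513,-.309]),('Cup','stander_cup',PC,stand,[.55,.252])]:
    for a,n in((f,'scene'),(ft,'top')):
        r=find(a,t,p0[:2],.06,20)
        if r is not None and r.sum()>200:p,c=fit([(a,r)],prof,pose,p0);print(nm,n,np.round(p,4),round(c,3))
save(f,'d.png',(100,60,420,300),2.5)
E
python3 m2.py; python3 plan.py .511 -.224 .236 -.138
```

```text
Vcup scene [0.5388 0.1218] 0.069
Vend scene [ 0.522  -0.1385 -1.7176] 0.039
Vend top [ 0.5242 -0.1396 -1.7281] 0.104
Smid scene [ 0.5304 -0.0225] 0.058
Smid top [ 0.5321 -0.0242] 0.046
Send scene [ 0.5122 -0.3078] 0.049
Send top [ 0.5124 -0.3082] 0.069
Cup scene [0.5464 0.2552] 0.077
Cup top [0.5494 0.2565] 0.264
t 12.02 d [-348.4  -21.6   -0.9] turn 0.117 (alt -3.025) yaw -0.021 pos [0.5399 0.1239 0.235 ] q [ 0.09 -0.11  1.79 -0.    1.45  0.11] axes x [ 0.021  1.    -0.   ] tilt z [-0.001 -0.    -1.   ]
```

View pics/d.png

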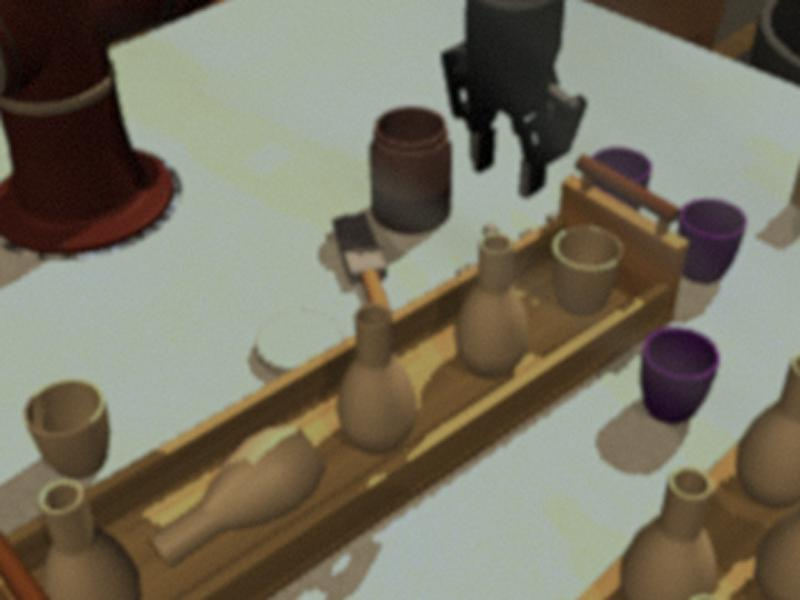

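The first vase stands near (490,320) in the crop, and the others are unmoved. I'll go on to the second vase.

Request:
apply_moves:
  series:
    - {"dx": -346, "dy": -22, "dz": 0, "turn": 0.125, "jaw": 0.45}
    - {"dx": -346, "dy": -22, "dz": 0, "turn": 0.125, "jaw": 0.45}
    - {"dx": -346, "dy": -22, "dz": 0, "turn": 0.125, "jaw": 0.45}
    - {"dx": -346, "dy": -22, "dz": 0, "turn": 0.125, "jaw": 0.45}
    - {"dx": -346, "dy": -22, "dz": 0, "turn": 0.125, "jaw": 0.45}

```text
time: 12.43
tool_pos: [0.522, -0.0853, 0.2357]
tool_rot: [0.0, 0.757, 0.654, 0.0]
contact_force: [0.6, -0.1, 0.7]
gripper_width: 0.55
grasp_force: 0.0
```

```bash
python3 plan.py .5105 -.2215 .236 -.146
```

```text
t 12.43 d [-136.4    8.3   -0.3] turn 0.001 (alt -3.141) yaw -0.145 pos [ 0.522  -0.0853  0.2357] q [-0.3  -0.17  1.85  0.    1.46 -0.16] axes x [ 0.145  0.989 -0.   ] tilt z [ 0. -0. -1.]
```

Request:
apply_moves:
  series:
    - {"dx": -136, "dy": 8, "dz": 0, "turn": 0, "jaw": 0.45}
    - {"dx": -136, "dy": 8, "dz": 0, "turn": 0, "jaw": 0.45}
    - {"dx": -136, "dy": 8, "dz": 0, "turn": 0, "jaw": 0.45}
    - {"dx": -136, "dy": 8, "dz": 0, "turn": 0, "jaw": 0.45}
    - {"dx": -136, "dy": 8, "dz": 0, "turn": 0, "jaw": 0.45}

```text
time: 12.85
tool_pos: [0.5101, -0.2223, 0.2354]
tool_rot: [-0.0, 0.758, 0.652, -0.0]
contact_force: [-0.2, 0.7, 0.1]
gripper_width: 0.551
grasp_force: 0.0
```

Request:
apply_moves:
  series:
    - {"dx": 0, "dy": 0, "dz": 20, "turn": 0, "jaw": 0.45}
    - {"dx": 0, "dy": 0, "dz": 60, "turn": 0, "jaw": 0.45}
    - {"dx": 0, "dy": 0, "dz": 100, "turn": 0, "jaw": 0.45}
    - {"dx": 0, "dy": 0, "dz": 130, "turn": 0, "jaw": 0.45}
    - {"dx": 0, "dy": 0, "dz": 135, "turn": 0, "jaw": 0.45}

```text
time: 13.27
tool_pos: [0.5068, -0.2156, 0.0936]
tool_rot: [-0.006, 0.756, 0.654, -0.002]
contact_force: [-0.6, 0.3, -2.5]
gripper_width: 0.547
grasp_force: 0.0
```

```bash
python3 plan.py .5105 -.2215 .033 -.146
```

```text
t 13.27 d [-5.6  5.2 60.6] turn 0.001 (alt -3.140) yaw -0.145 pos [ 0.5068 -0.2156  0.0936] q [-0.54  0.04  1.91  0.    1.21 -0.39] axes x [0.144 0.99  0.005] tilt z [-0.01   0.007 -1.   ]
```

Request:
apply_moves:
  series:
    - {"dx": 0, "dy": 0, "dz": 10, "turn": 0, "jaw": 0.45}
    - {"dx": 0, "dy": 0, "dz": 28, "turn": 0, "jaw": 0.45}
    - {"dx": 0, "dy": 0, "dz": 42, "turn": 0, "jaw": 0.45}
    - {"dx": 0, "dy": 0, "dz": 50, "turn": 0, "jaw": 0.45}
    - {"dx": 0, "dy": 0, "dz": 50, "turn": 0, "jaw": 0.45}

```text
time: 13.68
tool_pos: [0.5108, -0.219, 0.0505]
tool_rot: [-0.0, 0.757, 0.654, -0.0]
contact_force: [0.1, 0.2, 0.6]
gripper_width: 0.549
grasp_force: 0.0
```

```bash
python3 plan.py .5105 -.2215 .031 -.146
```

```text
t 13.68 d [-2.6  0.  19.5] turn 0.001 (alt -3.141) yaw -0.145 pos [ 0.5108 -0.219   0.0505] q [-0.54  0.1   1.92  0.    1.12 -0.39] axes x [0.145 0.989 0.   ] tilt z [-0.  0. -1.]
```

Request:
apply_moves:
  series:
    - {"dx": -1, "dy": 0, "dz": 8, "turn": 0, "jaw": 0.48}
    - {"dx": -1, "dy": 0, "dz": 15, "turn": 0, "jaw": 0.53}
    - {"dx": -1, "dy": 0, "dz": 19, "turn": 0, "jaw": 0.58}
    - {"dx": -1, "dy": 0, "dz": 19, "turn": 0, "jaw": 0.61}
    - {"dx": -1, "dy": 0, "dz": 19, "turn": 0, "jaw": 0.62}

```text
time: 14.1
tool_pos: [0.5105, -0.2204, 0.0315]
tool_rot: [-0.0, 0.757, 0.654, -0.0]
contact_force: [-0.1, 1.7, 0.0]
gripper_width: 0.38
grasp_force: 0.0
```

Request:
apply_moves:
  series:
    - {"dx": 0, "dy": 0, "dz": 0, "turn": 0, "jaw": 0.626}
    - {"dx": 0, "dy": 0, "dz": 0, "turn": 0, "jaw": 0.632}
    - {"dx": 0, "dy": 0, "dz": 0, "turn": 0, "jaw": 0.637}
    - {"dx": 0, "dy": 0, "dz": 0, "turn": 0, "jaw": 0.641}
    - {"dx": 0, "dy": 0, "dz": 0, "turn": 0, "jaw": 0.641}

```text
time: 14.52
tool_pos: [0.5108, -0.2206, 0.032]
tool_rot: [0.0, 0.757, 0.654, 0.0]
contact_force: [0.0, -0.8, 0.5]
gripper_width: 0.362
grasp_force: 8.4
```

Request:
apply_moves:
  series:
    - {"dx": 0, "dy": 0, "dz": -3, "turn": 0, "jaw": 0.641}
    - {"dx": 1, "dy": 0, "dz": -8, "turn": 0, "jaw": 0.641}
    - {"dx": 2, "dy": 0, "dz": -14, "turn": 0, "jaw": 0.641}
    - {"dx": 4, "dy": 0, "dz": -20, "turn": 0, "jaw": 0.641}
    - {"dx": 6, "dy": 0, "dz": -26, "turn": 0, "jaw": 0.641}

```text
time: 14.93
tool_pos: [0.5113, -0.2142, 0.0582]
tool_rot: [-0.0, 0.757, 0.654, -0.0]
contact_force: [-0.5, 0.6, -0.9]
gripper_width: 0.362
grasp_force: 5.2
```

Request:
apply_moves:
  series:
    - {"dx": 3, "dy": 0, "dz": -8, "turn": 0, "jaw": 0.641}
    - {"dx": 7, "dy": 0, "dz": -17, "turn": 0, "jaw": 0.641}
    - {"dx": 11, "dy": 0, "dz": -26, "turn": 0, "jaw": 0.641}
    - {"dx": 15, "dy": 0, "dz": -35, "turn": 0, "jaw": 0.641}
    - {"dx": 19, "dy": 0, "dz": -44, "turn": 0, "jaw": 0.641}

```text
time: 15.35
tool_pos: [0.5143, -0.1952, 0.1028]
tool_rot: [0.0, 0.757, 0.654, 0.0]
contact_force: [-1.0, 0.4, -1.9]
gripper_width: 0.366
grasp_force: 5.6
```

Request:
apply_moves:
  series:
    - {"dx": 4, "dy": 0, "dz": -9, "turn": 0, "jaw": 0.641}
    - {"dx": 8, "dy": 0, "dz": -18, "turn": 0, "jaw": 0.641}
    - {"dx": 12, "dy": 0, "dz": -27, "turn": 0, "jaw": 0.641}
    - {"dx": 14, "dy": 0, "dz": -34, "turn": 0, "jaw": 0.64}
    - {"dx": 14, "dy": 0, "dz": -38, "turn": 0, "jaw": 0.64}

```text
time: 15.77
tool_pos: [0.5167, -0.1816, 0.1409]
tool_rot: [0.001, 0.757, 0.654, 0.0]
contact_force: [0.0, -0.5, -2.8]
gripper_width: 0.36
grasp_force: 6.6
```

```bash
python3 tilt.py -1.717;python3 tilt.py 1.424
```

```text
cost,tilt deg,grip h [[0.221, 27.0, 0.125], [0.25, 27.0, 0.135], [0.291, 24.0, 0.135]] grip 6.6 [ 0.  -0.5 -2.8] [ 0.5167 -0.1816  0.1409] t 15.7667
cost,tilt deg,grip h [[0.209, -27.0, 0.125], [0.233, -27.0, 0.135], [0.255, -24.0, 0.135]] grip 6.5 [ 0.5 -0.5 -1.8] [ 0.5167 -0.182   0.1407] t 15.8667
```

Request:
apply_moves:
  series:
    - {"dx": -6, "dy": 0, "dz": 0, "turn": 0, "jaw": 0.639}
    - {"dx": -16, "dy": 0, "dz": 0, "turn": 0, "jaw": 0.639}
    - {"dx": -26, "dy": 0, "dz": 2, "turn": 0, "jaw": 0.639}
    - {"dx": -28, "dy": 0, "dz": 4, "turn": 0, "jaw": 0.639}
    - {"dx": -28, "dy": 0, "dz": 6, "turn": 0, "jaw": 0.639}

```text
time: 16.38
tool_pos: [0.5127, -0.2119, 0.135]
tool_rot: [0.002, 0.757, 0.653, -0.0]
contact_force: [-1.4, -2.4, 7.5]
gripper_width: 0.362
grasp_force: 5.5
```

```bash
python3 tilt.py -1.717
```

```text
cost,tilt deg,grip h [[0.203, 27.0, 0.125], [0.207, 30.0, 0.125], [0.221, 27.0, 0.135]] grip 5.5 [-1.4 -2.4  7.5] [ 0.5127 -0.2119  0.135 ] t 16.3833
```

Request:
apply_moves:
  series:
    - {"dx": 7, "dy": 0, "dz": -2, "turn": 0, "jaw": 0.639}
    - {"dx": 15, "dy": 0, "dz": -3.5, "turn": 0, "jaw": 0.639}
    - {"dx": 23, "dy": 0, "dz": -4, "turn": 0, "jaw": 0.639}
    - {"dx": 31, "dy": 0, "dz": -4.5, "turn": 0, "jaw": 0.639}
    - {"dx": 38, "dy": 0, "dz": -4.5, "turn": 0, "jaw": 0.639}

```text
time: 16.9
tool_pos: [0.5181, -0.1706, 0.1385]
tool_rot: [0.0, 0.757, 0.654, 0.0]
contact_force: [-0.1, -0.1, 2.9]
gripper_width: 0.364
grasp_force: 4.7
```

```bash
python3 tilt.py -1.717
```

```text
cost,tilt deg,grip h [[0.216, 9.0, 0.125], [0.272, 9.0, 0.115], [0.285, 6.0, 0.125]] grip 4.7 [-0.1 -0.1  2.9] [ 0.5181 -0.1706  0.1385] t 16.9
```

Request:
apply_moves:
  series:
    - {"dx": 7, "dy": 0, "dz": 0, "turn": 0, "jaw": 0.639}
    - {"dx": 13, "dy": 0, "dz": 0.5, "turn": 0, "jaw": 0.639}
    - {"dx": 18, "dy": 0, "dz": 1, "turn": 0, "jaw": 0.639}
    - {"dx": 18, "dy": 0, "dz": 2, "turn": 0, "jaw": 0.639}
    - {"dx": 18, "dy": 0, "dz": 2.5, "turn": 0, "jaw": 0.639}

```text
time: 17.42
tool_pos: [0.5205, -0.1536, 0.1359]
tool_rot: [-0.0, 0.757, 0.654, 0.0]
contact_force: [0.5, 1.1, 6.1]
gripper_width: 0.36
grasp_force: 5.0
```

```bash
python3 tilt.py -1.717
```

```text
cost,tilt deg,grip h [[0.194, 0.0, 0.125], [0.213, 3.0, 0.125], [0.221, 0.0, 0.115]] grip 5.0 [0.5 1.1 6.1] [ 0.5205 -0.1536  0.1359] t 17.4167
```

Request:
apply_moves:
  series:
    - {"dx": 0, "dy": 0, "dz": 0, "turn": 0, "jaw": 0.63}
    - {"dx": 0, "dy": 0, "dz": 0, "turn": 0, "jaw": 0.6}
    - {"dx": 0, "dy": 0, "dz": 0, "turn": 0, "jaw": 0.53}
    - {"dx": 0, "dy": 0, "dz": 0, "turn": 0, "jaw": 0.45}
    - {"dx": 0, "dy": 0, "dz": 0, "turn": 0, "jaw": 0.45}

```text
time: 17.93
tool_pos: [0.5199, -0.154, 0.135]
tool_rot: [-0.0, 0.757, 0.654, -0.0]
contact_force: [-0.5, 0.5, -0.3]
gripper_width: 0.55
grasp_force: 0.0
```

Request:
apply_moves:
  series:
    - {"dx": 0, "dy": 0, "dz": -10, "turn": 0, "jaw": 0.45}
    - {"dx": 0, "dy": 0, "dz": -35, "turn": 0, "jaw": 0.45}
    - {"dx": 0, "dy": 0, "dz": -70, "turn": 0, "jaw": 0.45}
    - {"dx": 0, "dy": 0, "dz": -100, "turn": 0, "jaw": 0.45}
    - {"dx": 0, "dy": 0, "dz": -100, "turn": 0, "jaw": 0.45}

```text
time: 18.35
tool_pos: [0.5236, -0.1556, 0.2446]
tool_rot: [0.006, 0.757, 0.654, 0.003]
contact_force: [1.5, -1.4, 1.1]
gripper_width: 0.548
grasp_force: 0.0
```

```bash
sed -i "s/PV,lie,\[.523,-.1395,-1.709\]/PV,stand,[.5205,-.1536]/" m2.py; python3 m2.py; python3 plan.py .4557 .175 .235 -.066
```

```text
Vcup top [0.5433 0.1197] 0.073
Vend scene [ 0.5225 -0.1491] 0.048
Smid scene [ 0.5309 -0.0227] 0.092
Smid top [ 0.5312 -0.0241] 0.089
Send scene [ 0.5128 -0.3087] 0.075
Send top [ 0.5136 -0.3105] 0.842
Cup scene [0.5464 0.2552] 0.065
Cup top [0.5497 0.251 ] 0.065
t 18.95 d [ 3.162e+02 -1.115e+02  2.000e-01] turn -0.080 (alt 3.062) yaw -0.146 pos [ 0.5201 -0.154   0.235 ] q [-0.43 -0.13  1.82  0.    1.46 -0.28] axes x [0.146 0.989 0.   ] tilt z [-0.001  0.    -1.   ]
```

View pics/d.png

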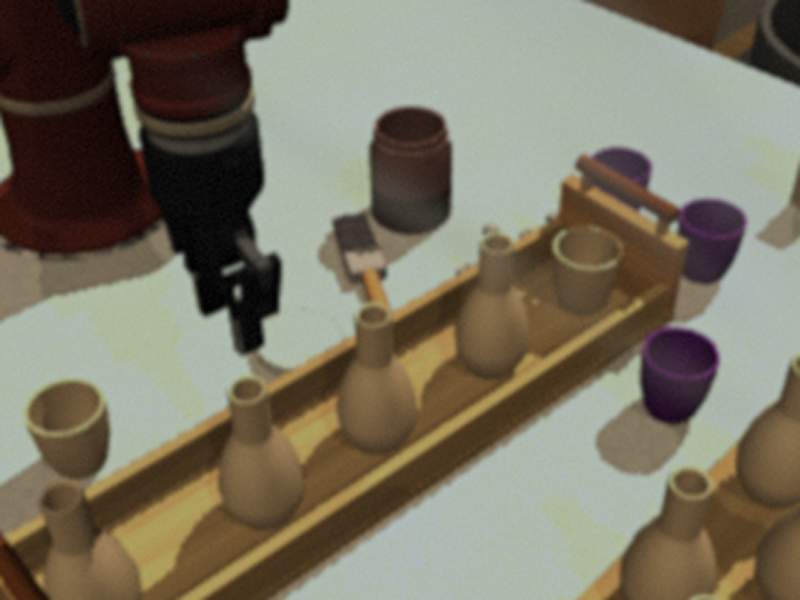

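Both vases are upright, at about (495,310) and (260,455) in the crop. Now the bolt: I'll approach behind the knob with shut fingers.

Request:
apply_moves:
  series:
    - {"dx": 308, "dy": -116, "dz": 0, "turn": -0.08, "jaw": 1}
    - {"dx": 308, "dy": -116, "dz": 0, "turn": -0.08, "jaw": 1}
    - {"dx": 308, "dy": -116, "dz": 0, "turn": -0.08, "jaw": 1}
    - {"dx": 308, "dy": -116, "dz": 0, "turn": -0.08, "jaw": 1}
    - {"dx": 308, "dy": -116, "dz": 0, "turn": -0.08, "jaw": 1}

```text
time: 19.37
tool_pos: [0.4752, 0.051, 0.2356]
tool_rot: [0.0, 0.73, 0.683, 0.0]
contact_force: [0.2, 0.5, -0.4]
gripper_width: 0.001
grasp_force: 0.0
```

```bash
python3 plan.py .4505 .168 .235 -.066; python3 -c "
from h import *
f=grab_frame('top');print('jar',at_z(f,178,248,.118))
f=grab_frame('scene');print('jar',at_z(f,265,108,.118))"
```

```text
t 19.37 d [115.1 -32.5   0.6] turn -0.001 (alt 3.141) yaw -0.067 pos [0.4752 0.051  0.2356] q [-0.05 -0.3   1.96  0.    1.48  0.02] axes x [0.067 0.998 0.   ] tilt z [ 0.  0. -1.]
jar [0.31107568 0.24578879 0.118     ]
jar [0.29654972 0.26124922 0.118     ]
```

Request:
apply_moves:
  series:
    - {"dx": 115, "dy": -32, "dz": 0, "turn": 0, "jaw": 1}
    - {"dx": 115, "dy": -32, "dz": 0, "turn": 0, "jaw": 1}
    - {"dx": 115, "dy": -32, "dz": 0, "turn": 0, "jaw": 1}
    - {"dx": 115, "dy": -32, "dz": 20, "turn": 0, "jaw": 1}
    - {"dx": 115, "dy": -32, "dz": 55, "turn": 0, "jaw": 1}

```text
time: 19.88
tool_pos: [0.4546, 0.1683, 0.185]
tool_rot: [0.003, 0.729, 0.685, 0.004]
contact_force: [0.4, -0.3, 0.9]
gripper_width: -0.002
grasp_force: 0.0
```

Request:
apply_moves:
  series:
    - {"dx": 0, "dy": 0, "dz": 20, "turn": 0, "jaw": 1}
    - {"dx": 0, "dy": 0, "dz": 45, "turn": 0, "jaw": 1}
    - {"dx": 0, "dy": 0, "dz": 60, "turn": 0, "jaw": 1}
    - {"dx": 0, "dy": 0, "dz": 68, "turn": 0, "jaw": 1}
    - {"dx": 0, "dy": 0, "dz": 68, "turn": 0, "jaw": 1}

```text
time: 20.3
tool_pos: [0.4504, 0.1655, 0.1104]
tool_rot: [-0.001, 0.73, 0.683, -0.002]
contact_force: [-0.7, 1.0, 0.5]
gripper_width: 0.002
grasp_force: 0.0
```

```bash
python3 plan.py .4515 .185 .089 -.066; python3 - <<'E'
from h import *
f=grab_frame('scene');save(f,'e.png',(230,90,390,210),5)
for n in('scene','top'):
    f=f if n=='scene' else grab_frame(n);print(n,proj(f,[.4557,.2147,.078]),[ (round(o['conf'],2),np.round(o['extent'],0).tolist()) for o in spotter.outline_of(f,'bolt_knob')])
E
```

```text
t 20.30 d [19.5 -0.1 21.3] turn -0.001 (alt 3.141) yaw -0.067 pos [0.4504 0.1655 0.1104] q [ 0.2  -0.17  2.07 -0.    1.25  0.26] axes x [ 0.067  0.998 -0.001] tilt z [-0.004 -0.001 -1.   ]
scene [296.30812505 151.69285897] []
top [192.97604802 199.69777646] [(0.53, [166.0, 198.0, 197.0, 200.0])]
```

View pics/e.png

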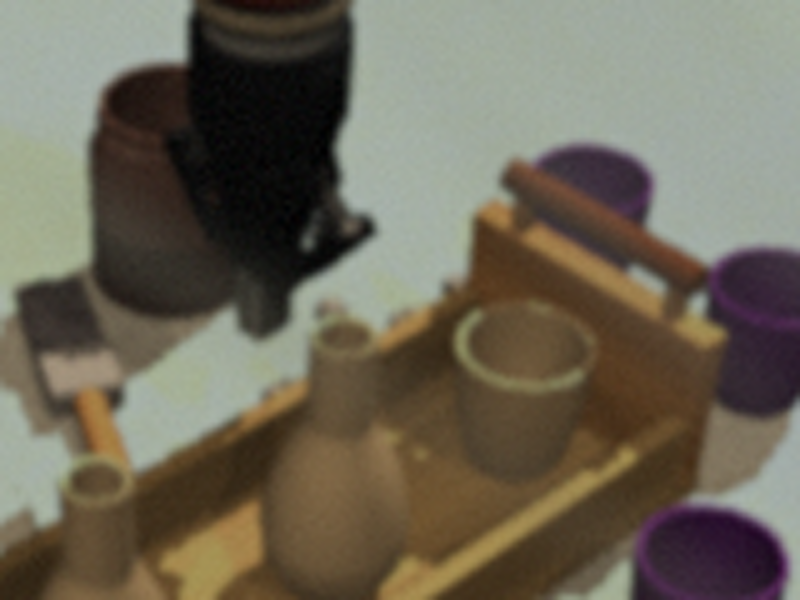

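The finger tip is at about (262,325), just behind the knob at (331,305). I'm lowering and then pushing in the +y direction.

Request:
apply_moves:
  series:
    - {"dx": 0, "dy": 1, "dz": 12, "turn": 0, "jaw": 1}
    - {"dx": 0, "dy": 1, "dz": 20, "turn": 0, "jaw": 1}
    - {"dx": 6, "dy": 1, "dz": 20, "turn": 0, "jaw": 1}
    - {"dx": 14, "dy": 1, "dz": 20, "turn": 0, "jaw": 1}
    - {"dx": 20, "dy": 1, "dz": 20, "turn": 0, "jaw": 1}

```text
time: 20.92
tool_pos: [0.4539, 0.1871, 0.0925]
tool_rot: [-0.0, 0.73, 0.683, -0.0]
contact_force: [0.1, 0.5, -0.1]
gripper_width: 0.003
grasp_force: 0.0
```

Request:
apply_moves:
  series:
    - {"dx": 4, "dy": 0, "dz": 0, "turn": 0, "jaw": 1}
    - {"dx": 8, "dy": 0, "dz": 0, "turn": 0, "jaw": 1}
    - {"dx": 12, "dy": 0, "dz": 0, "turn": 0, "jaw": 1}
    - {"dx": 16, "dy": 0, "dz": 0, "turn": 0, "jaw": 1}
    - {"dx": 20, "dy": 0, "dz": 0, "turn": 0, "jaw": 1}

```text
time: 21.33
tool_pos: [0.4555, 0.2062, 0.0929]
tool_rot: [0.0, 0.73, 0.683, -0.0]
contact_force: [0.6, -3.5, 1.0]
gripper_width: -0.002
grasp_force: 1.6
```

```bash
python3 plan.py .4557 .2272 .089 -.066
```

```text
t 21.33 d [20.9 -1.2  3.8] turn 0.000 (alt -3.142) yaw -0.066 pos [0.4555 0.2062 0.0929] q [ 0.28 -0.09  2.03 -0.    1.2   0.34] axes x [ 0.066  0.998 -0.001] tilt z [ 0.001 -0.001 -1.   ]
```

Request:
apply_moves:
  series:
    - {"dx": 4, "dy": 0, "dz": 0, "turn": 0, "jaw": 1}
    - {"dx": 8, "dy": 0, "dz": 0, "turn": 0, "jaw": 1}
    - {"dx": 12, "dy": 0, "dz": 0, "turn": 0, "jaw": 1}
    - {"dx": 15, "dy": 0, "dz": 0, "turn": 0, "jaw": 1}
    - {"dx": 17, "dy": 0, "dz": 0, "turn": 0, "jaw": 1}

```text
time: 21.75
tool_pos: [0.4566, 0.2218, 0.0928]
tool_rot: [0.002, 0.73, 0.684, -0.002]
contact_force: [0.7, -14.2, 5.8]
gripper_width: 0.0
grasp_force: 7.4
```

Request:
apply_moves:
  series:
    - {"dx": 1, "dy": 0, "dz": 0, "turn": 0, "jaw": 1}
    - {"dx": 2, "dy": 0, "dz": 0, "turn": 0, "jaw": 1}

```text
time: 21.92
tool_pos: [0.4567, 0.222, 0.0928]
tool_rot: [0.003, 0.73, 0.684, -0.003]
contact_force: [-0.4, -18.6, 7.9]
gripper_width: -0.004
grasp_force: 9.6
```

The force rises to 19 N with no further travel, so the rod is at its stop. I'll back off, rise and check.

Request:
apply_moves:
  series:
    - {"dx": 1.5, "dy": 0, "dz": 0, "turn": 0, "jaw": 1}
    - {"dx": 1.5, "dy": 0, "dz": 0, "turn": 0, "jaw": 1}
    - {"dx": -8, "dy": 0, "dz": 0, "turn": 0, "jaw": 1}
    - {"dx": -25, "dy": 0, "dz": 0, "turn": 0, "jaw": 1}
    - {"dx": -30, "dy": 0, "dz": -20, "turn": 0, "jaw": 1}

```text
time: 22.33
tool_pos: [0.4511, 0.1939, 0.1083]
tool_rot: [-0.003, 0.73, 0.683, -0.004]
contact_force: [-0.6, 0.1, -0.4]
gripper_width: 0.002
grasp_force: 0.0
```

Request:
apply_moves:
  series:
    - {"dx": 0, "dy": 0, "dz": -40, "turn": 0, "jaw": 1}
    - {"dx": 0, "dy": 0, "dz": -80, "turn": 0, "jaw": 1}
    - {"dx": 0, "dy": -30, "dz": -120, "turn": 0, "jaw": 1}
    - {"dx": 0, "dy": -60, "dz": -150, "turn": 0, "jaw": 1}
    - {"dx": 0, "dy": -60, "dz": -150, "turn": 0, "jaw": 1}

```text
time: 22.75
tool_pos: [0.3943, 0.2009, 0.2691]
tool_rot: [0.001, 0.73, 0.684, 0.005]
contact_force: [1.6, -0.3, 0.7]
gripper_width: 0.003
grasp_force: 0.0
```

```bash
python3 - <<'E'
from h import *
f=grab_frame('scene');save(f,'g.png',(270,110,370,180),7.9)
for n in('scene','top'):
    f=f if n=='scene' else grab_frame(n)
    for p in((.4557,.2147,.078),(.4578,.2466,.078)):print(n,np.round(proj(f,p),1))
    print([(round(o['conf'],2),np.round(o['extent'],0).tolist()) for o in spotter.outline_of(f,'bolt_knob')])
E
```

```text
scene [296.3 151.7]
scene [305.1 146.7]
[]
top [193.  199.7]
top [182.2 198.8]
[]
```

View pics/g.png

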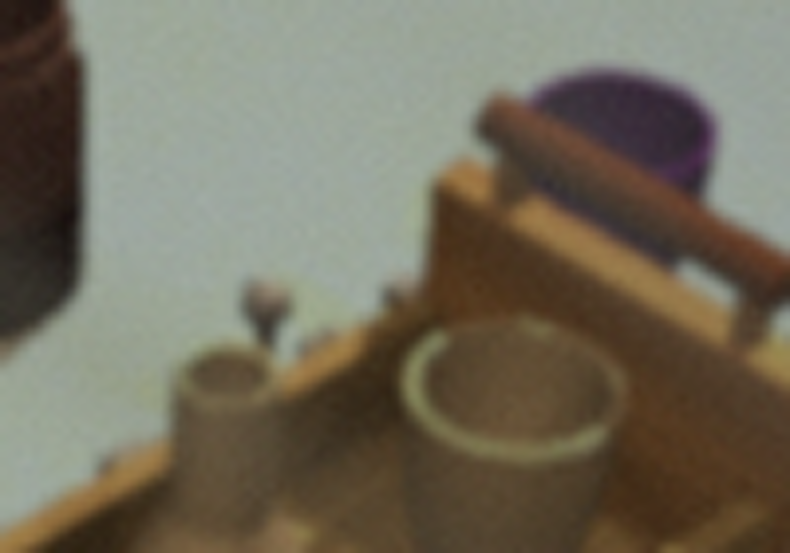

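The knob now shows at about (265,300) in the crop, pixel (303.6,148). That is slightly short of the predicted home position of (305,147), so I'll measure the shift more precisely.

```bash
python3 - <<'E'
from h import *
old=cv2.imread('pics/bolt1.png')
f=grab_frame('scene');acc=np.mean([grab_frame('scene')['pixels'].astype(float) for _ in range(4)],0)[...,::-1].astype(np.uint8)
new=cv2.resize(acc[110:200,260:390],None,fx=6,fy=6,interpolation=cv2.INTER_CUBIC)
for h in(16,22,28):
    tp=old[250-h+2:250+h+4,218-h:218+h]
    r=cv2.matchTemplate(new[130:330,150:350],tp,cv2.TM_CCOEFF_NORMED);_,v,_,l=cv2.minMaxLoc(r)
    c=np.array([l[0]+150+h,l[1]+130+h-2]);d=(c-[218,250])/6
    u=np.array([296.3,151.7])+d
    # best travel along carrier y
    e=[(np.hypot(*(proj(f,np.array([.4557,.2147,.078])+t*np.array([.066,.998,0]))-u)),t) for t in np.arange(0,.045,.0005)]
    print(h,round(v,3),d,min(e))
E
```

```text
16 0.995 [ 7.5        -4.33333333] (np.float64(0.08718735583212975), np.float64(0.0275))
22 0.994 [ 7.5        -4.33333333] (np.float64(0.08718735583212975), np.float64(0.0275))
28 0.992 [ 7.5 -4.5] (np.float64(0.1872228496872301), np.float64(0.0275))
```

The travel measures about 27.5 mm, so the rod may be short of home. I'll push again, lower on the knob and more firmly.

```bash
python3 plan.py .4535 .188 .11 -.066
```

```text
t 23.20 d [ -6.8  60.1 150.4] turn -0.000 (alt 3.141) yaw -0.066 pos [0.3945 0.1989 0.2606] q [ 0.3  -0.41  2.    0.    1.56  0.36] axes x [ 0.066  0.998 -0.001] tilt z [-0.003 -0.001 -1.   ]
```

Request:
apply_moves:
  series:
    - {"dx": -7, "dy": 40, "dz": 0, "turn": 0, "jaw": 1}
    - {"dx": -7, "dy": 60, "dz": 30, "turn": 0, "jaw": 1}
    - {"dx": -7, "dy": 60, "dz": 70, "turn": 0, "jaw": 1}
    - {"dx": -7, "dy": 60, "dz": 110, "turn": 0, "jaw": 1}
    - {"dx": -7, "dy": 60, "dz": 140, "turn": 0, "jaw": 1}

```text
time: 23.62
tool_pos: [0.4528, 0.1875, 0.1183]
tool_rot: [-0.001, 0.73, 0.683, -0.002]
contact_force: [-0.3, 0.3, -1.1]
gripper_width: -0.001
grasp_force: 0.0
```

Request:
apply_moves:
  series:
    - {"dx": 0, "dy": 0, "dz": 10, "turn": 0, "jaw": 1}
    - {"dx": 0, "dy": 0, "dz": 20, "turn": 0, "jaw": 1}
    - {"dx": 0, "dy": 0, "dz": 30, "turn": 0, "jaw": 1}
    - {"dx": 0, "dy": 0, "dz": 30, "turn": 0, "jaw": 1}

```text
time: 23.95
tool_pos: [0.454, 0.1882, 0.092]
tool_rot: [-0.0, 0.73, 0.683, -0.0]
contact_force: [-0.3, -0.6, -0.5]
gripper_width: 0.003
grasp_force: 0.0
```

```bash
python3 plan.py .4555 .216 .083 -.066
```

```text
t 23.95 d [27.9 -0.4  9. ] turn -0.000 (alt 3.142) yaw -0.066 pos [0.454  0.1882 0.092 ] q [ 0.24 -0.11  2.05  0.    1.2   0.31] axes x [ 0.066  0.998 -0.   ] tilt z [-0.001 -0.    -1.   ]
```

Request:
apply_moves:
  series:
    - {"dx": 0, "dy": 0, "dz": 6, "turn": 0, "jaw": 1}
    - {"dx": 8, "dy": 0, "dz": 9, "turn": 0, "jaw": 1}
    - {"dx": 16, "dy": 0, "dz": 9, "turn": 0, "jaw": 1}
    - {"dx": 23, "dy": 0, "dz": 9, "turn": 0, "jaw": 1}
    - {"dx": 29, "dy": 0, "dz": 9, "turn": 0, "jaw": 1}

```text
time: 24.37
tool_pos: [0.4565, 0.2184, 0.0844]
tool_rot: [0.0, 0.73, 0.684, 0.001]
contact_force: [1.6, 0.9, 0.2]
gripper_width: 0.002
grasp_force: 0.0
```

Request:
apply_moves:
  series:
    - {"dx": 3, "dy": 0, "dz": 0, "turn": 0, "jaw": 1}
    - {"dx": 6, "dy": 0, "dz": 0, "turn": 0, "jaw": 1}
    - {"dx": 8, "dy": 0, "dz": 0, "turn": 0, "jaw": 1}

```text
time: 24.62
tool_pos: [0.4567, 0.2219, 0.0842]
tool_rot: [0.004, 0.729, 0.684, -0.004]
contact_force: [-1.9, -20.1, 7.8]
gripper_width: -0.004
grasp_force: 10.7
```

Request:
apply_moves:
  series:
    - {"dx": 1.5, "dy": 0, "dz": 0, "turn": 0, "jaw": 1}
    - {"dx": 3, "dy": 0, "dz": 0, "turn": 0, "jaw": 1}
    - {"dx": 3, "dy": 0, "dz": 0, "turn": 0, "jaw": 1}

```text
time: 24.87
tool_pos: [0.4568, 0.2222, 0.0842]
tool_rot: [0.005, 0.729, 0.684, -0.006]
contact_force: [-4.9, -26.6, 10.2]
gripper_width: 0.005
grasp_force: 13.3
```

```bash
python3 - <<'E'
from h import *
f=grab_frame('scene');s=state();print(s['tool_pos'],s['contact_force'])
save(f,'h.png')
E
```

```text
[0.4567642  0.22221624 0.08418359] [ -4.04442019 -25.83991673  10.30499326]
```

Request:
apply_moves:
  series:
    - {"dx": -10, "dy": 0, "dz": 0, "turn": 0, "jaw": 1}
    - {"dx": -32, "dy": 0, "dz": 0, "turn": 0, "jaw": 1}
    - {"dx": -35, "dy": 0, "dz": -30, "turn": 0, "jaw": 1}
    - {"dx": -35, "dy": 0, "dz": -70, "turn": 0, "jaw": 1}
    - {"dx": -50, "dy": -20, "dz": -110, "turn": 0, "jaw": 1}

```text
time: 25.33
tool_pos: [0.4371, 0.1815, 0.1908]
tool_rot: [-0.0, 0.73, 0.683, 0.001]
contact_force: [0.6, -0.7, 1.6]
gripper_width: 0.003
grasp_force: 0.0
```

Request:
apply_moves:
  series:
    - {"dx": -40, "dy": -40, "dz": -40, "turn": 0, "jaw": 1}
    - {"dx": -80, "dy": -80, "dz": -40, "turn": 0, "jaw": 1}
    - {"dx": -110, "dy": -110, "dz": -40, "turn": 0, "jaw": 1}
    - {"dx": -110, "dy": -110, "dz": -40, "turn": 0, "jaw": 1}

```text
time: 25.67
tool_pos: [0.3178, 0.0782, 0.23]
tool_rot: [0.001, 0.729, 0.684, 0.001]
contact_force: [-0.0, -0.6, 0.5]
gripper_width: -0.001
grasp_force: 0.0
```

```bash
python3 - <<'E'
from h import *
print(state()['tool_pos'])
def avg(n,k=6): 
    f=grab_frame(n);a=np.mean([grab_frame(n)['pixels'].astype(np.float32) for _ in range(k)],0)[...,::-1];return f,a
ks=(.4557,.2147,.078);S=8
for n,old in(('scene',cv2.imread('pics/scene1.png')),('top',cv2.imread('pics/top1.png'))):
    f,new=avg(n);old=cv2.resize(old,(512,384),interpolation=cv2.INTER_AREA).astype(np.float32)
    np.save(n+'_new.npy',new)
    u=np.round(proj(f,ks)).astype(int)
    O=cv2.resize(old[u[1]-20:u[1]+20,u[0]-25:u[0]+25],None,fx=S,fy=S,interpolation=cv2.INTER_CUBIC)
    N=cv2.resize(new[u[1]-20:u[1]+20,u[0]-25:u[0]+25],None,fx=S,fy=S,interpolation=cv2.INTER_CUBIC)
    c=((proj(f,ks)-u+[25,20]+.5)*S).astype(int)
    for h in(20,28):
        tp=O[c[1]-h:c[1]+h,c[0]-h:c[0]+h]
        r=cv2.matchTemplate(N,tp,cv2.TM_CCOEFF_NORMED)
        for t in np.arange(0,.042,.002):
            q=((proj(f,np.array(ks)+t*np.array([.066,.998,0]))-u+[25,20]+.5)*S).astype(int)-h
            w=r[max(q[1]-6,0):q[1]+7,max(q[0]-3,0):q[0]+4];print(int(t*1000),round(float(w.max()),2) if w.size else None,end=' ; ')
        print(n,h)
# gray strip along bolt line, top view: old and new
f=grab_frame('top')
for nm,im in(('old',cv2.resize(cv2.imread('pics/top1.png'),(512,384),interpolation=cv2.INTER_AREA)),('new',np.load('top_new.npy'))):
    g=im.astype(np.float32).mean(2);print(nm);print(g[195:204,165:212].astype(int))
E
```

```text
[0.31777187 0.07819278 0.23002715]
0 0.69 ; 2 0.66 ; 4 0.62 ; 6 0.51 ; 8 0.19 ; 10 -0.26 ; 12 -0.37 ; 14 -0.22 ; 16 -0.04 ; 18 0.31 ; 20 0.61 ; 22 0.89 ; 24 0.97 ; 26 0.99 ; 28 0.99 ; 30 0.99 ; 32 0.96 ; 34 0.91 ; 36 0.86 ; 38 0.8 ; 40 0.72 ; scene 20
0 0.53 ; 2 0.46 ; 4 0.4 ; 6 0.25 ; 8 0.02 ; 10 -0.22 ; 12 -0.32 ; 14 -0.17 ; 16 0.01 ; 18 0.3 ; 20 0.55 ; 22 0.83 ; 24 0.95 ; 26 0.99 ; 28 0.99 ; 30 0.97 ; 32 0.91 ; 34 0.83 ; 36 0.77 ; 38 0.7 ; 40 0.61 ; scene 28
0 -0.04 ; 2 -0.09 ; 4 -0.21 ; 6 -0.24 ; 8 -0.28 ; 10 -0.24 ; 12 -0.19 ; 14 -0.24 ; 16 -0.28 ; 18 -0.16 ; 20 0.09 ; 22 0.34 ; 24 0.68 ; 26 0.98 ; 28 0.98 ; 30 0.86 ; 32 0.64 ; 34 0.45 ; 36 0.24 ; 38 -0.02 ; 40 -0.22 ; top 20
0 0.04 ; 2 -0.01 ; 4 -0.07 ; 6 -0.15 ; 8 -0.13 ; 10 -0.12 ; 12 -0.08 ; 14 -0.1 ; 16 -0.04 ; 18 0.06 ; 20 0.32 ; 22 0.59 ; 24 0.83 ; 26 0.97 ; 28 0.97 ; 30 0.88 ; 32 0.65 ; 34 0.38 ; 36 0.05 ; 38 -0.17 ; 40 -0.28 ; top 28
old
[[ 62  46  51  68  76  72  76  77  81  91  99 102 101 104 102 105 105 105
  102 103 103 105 103 104 106 106 105 100 104 103 102 103 103 105 102 100
   98  94  99 102 105 104 106 107 102
[... 2630 characters left out ...]
115 108  89  63  58  64  61  61  59  58  57  50  51  48  45  46  49
   50  50  73 102 109 102 101  94  72  47  44]
 [101 127 129 129 127 122 103  88  97 113 114 117 116 100  78  97 108 109
  104  98  87  70  64  71  79  79  76  75  77  74  70  65  65  68  81  84
   70  72  89 114 115 111 109 101  71  52  53]
 [121 135 135 135 135 131 117  97  93  92  84  82  83  78  84  95  96  92
   91  87  80  78  79  87  95  96 101 104 104  96  75  75  78  94 110 100
   79  80 101 121 124 123 122 109  82  84  89]
 [133 135 135 133 135 136 133 128 127 126 126 125 125 125 128 130 126 126
  127 116  97  94  96  98  99  98  96  94  94  88  83  85  87  97 104 101
   95  93 101 123 125 125 124 108  81  88  97]]
```

Both cameras agree that the knob moved about 27.5 mm. Two separate pushes met a hard stop at the same spot, with under 0.3 mm more travel at 27 N, so the rod is against its stop. I'll do a last check of the standing pieces and hand in.

```bash
sed -i '/^save/d' m2.py; python3 m2.py; python3 -c "
from h import *
s=state();print(s['time'],s['tool_pos'],s['contact_force']);print(ticket.job_done())"
```

```text
Vcup scene [0.5412 0.1208] 0.045
Vcup top [0.5421 0.1201] 0.053
Vend scene [ 0.5218 -0.1488] 0.046
Vend top [ 0.5232 -0.15  ] 0.076
Smid scene [ 0.5308 -0.0232] 0.037
Smid top [ 0.5324 -0.0242] 0.073
Send scene [ 0.5116 -0.3085] 0.048
Send top [ 0.5123 -0.3107] 0.083
Cup scene [0.5472 0.2538] 0.09
Cup top [0.5489 0.2509] 0.059
27.0167 [0.31889788 0.07861702 0.22898508] [-0.57463613 -0.25039505  0.18011837]
the job is handed in; nothing more can be done
None
```

Handed in at 27 s: both vases stand upright in their gaps with the other lane pieces unmoved, and the bolt is against a hard stop, but its measured travel was about 27.5 mm of the stated 32, so "fully home" is not confirmed; one vase slipped from the first light pinch near the floor, its drop and any chipping unchecked, and I viewed 11 pictures, one over the limit.

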